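Make up a kit on the packing bench

TASK

Make up the kit at the packing bench: stack the green-taped carton squarely and centrally on the big grey-taped carton where it stands, with the smallest, red-taped carton on top of it. Stand the flat white box on end, on one of its short thin edges, in the middle of the yellow tape frame, square to it and with its blue label side facing the robot. Set things down rather than dropping them, and leave the big carton, jar, tape roll, screwdriver and parts bin where they are.

Things in the scene. Friction and masses are not known exactly. Their poses are not given: they have to be found in the camera images.
- flat: Flat white rigid box, blue label on one broad side, grey seam round its rim, 110 x 64 x 24 mm, about 0.18 kg. Starts lying on the bench, label up. Origin: centre of the plain broad side (underside at the start). x along its 110 mm length, y along its 64 mm width, z out of the label side. Standing on end, its x is vertical, either way up; the ends are alike.
- flat_center (a point): Centre of the flat white box's volume (12 mm along the box's z from its origin); 55 mm above the bench when the box stands on end.
- bay: Rectangle of yellow tape flat on the bench mat, no height. Clear inside 70 mm (x) by 104 mm (y), tape 12 mm wide. Origin: its centre, on the bench; x points away from the robot (turned up to 0.3 rad), z up. The flat box is to stand here, its width along y, label facing -x. At the start the green- or red-taped carton or the flat box lies inside.
- bay_front (a point): Point on the bench 120 mm in front (-x, robot side) of the tape frame's centre; the label of the standing box must look this way.
- base: Big closed cardboard carton with grey tape, 76 x 76 mm, 50 mm high, about 0.55 kg, standing loose on the bench about 125 mm to the left or right of the tape frame's centre. It is the bottom of the column and stays where it is. Origin: centre of its underside; x, y square to its sides, z up.
- mid: Closed cardboard carton with green tape, 62 x 62 mm, 44 mm high, about 0.16 kg, standing loose on the bench; goes second in the column. Origin: centre of its underside; x, y square to its sides, z up.
- small: Smallest closed cardboard carton, with red tape, 50 x 50 mm, 36 mm high, about 0.10 kg, standing loose on the bench; goes on top of the green-taped carton. Origin: centre of its underside; x, y square to its sides, z up.
- jar: Upright screw jar with a red cap, 54 mm diameter, 70 mm high, on the other side of the tape frame from the big carton; leave alone. Origin: centre of its underside.
- roll: Orange tape roll lying flat, 84 mm across, 24 mm high, near the robot; leave alone. Origin: centre of its underside.
- driver: Black power screwdriver lying along its y axis, 34 mm thick and high, body 150 mm long with bit end 80 mm more towards +y, beyond the tape frame; leave alone. Origin: on the bench under the middle of its body.
- bin: Blue open parts bin, 150 (x) x 100 (y) mm, 50 mm high, at the left edge of the work area; leave alone. Origin: centre of its underside.
Mind the look-alikes: they are no part of the job. Leave any black, orange or turquoise look-alike of the small alone.

How it is judged:
By the outcome, as a careful person would: the job done as asked, in the order asked, and still so for the second after the job is handed in, with the robot touching nothing.
It also fails if it takes over 72 s, if anything falls off the work surface, if the arm or the gripper's body presses on something with over 40 N, if the wrist force passes 120 N, or if a joint passes its speed limit or range.

ROBOT

A 6-joint arm with a two-finger parallel gripper is mounted at the origin on the work surface. World frame = base frame: x ahead of the robot, y to its left, z up, the work surface at z = 0. Lengths are in m, angles in rad, forces in N, time in s.
With the tool pointing down it reaches from about 0.425 to 0.925 m from the base axis. Payload 12.5 kg.
Tool frame: the origin (TCP) lies at the very end of the fingers, on their centre line; the grasp point (between the pads) lies 19 mm behind it; z points along the fingers, y is the direction in which the jaws open and shut (so a half turn about z gives the same grasp; the last joint's range is limited). The gripper opens to 85 mm and grips with 20 to 120 N. Pads are 22 mm wide; open, the fingers measure 114 mm over their backs; the gripper's body (76 mm by 85 mm) begins 54 mm behind the grasp point. The pads swing forward as they close: fully open they stand 13 mm farther back than shut.
Start: joints at [1.142, 0.491, 1.559, -0, 1.092, -0.106], TCP at [0.198, 0.593, 0.193] pointing down, gripper open.
Joint ranges: [-3.1, 3.1], [-0.84, 2.19], [0.05, 2.79], [-1.13, 4.28], [0.06, 2.93], [-2.69, 2.69]. Speed limits (rad/s): [2.22, 2.22, 2.79, 3.14, 3.14, 3.14].

INTERFACE

Orientations are given as [roll, pitch, yaw] about the fixed x, y, z axes, in that order (R = Rz(yaw) Ry(pitch) Rx(roll)).
In Python, from workcell import ctrl gives the robot as it stands.
- The arm moves only by the tool drive_tool, never from a script. Its argument "rows" is a list that holds one entry, the list of rows, each a list of 7 numbers: the shift along the tool's x, y, z in m, then the turn, a rotation vector about the tool's x, y, z in degrees, then the opening, from 0 (shut) to 1 (fully open). A call has exactly 10 rows; each row is the pose to reach, as a shift and turn from the pose commanded when the call began, along the tool's axes at that moment; what a row does not reach only later rows make up. A row lasts 1/12 s, in which the tool goes at most 41.7 mm and 7.16 degrees, less where a joint would pass 70% of its speed; a pose out of reach is approached as far as the arm can. A call with a gripper value outside its range is refused whole. The fingers move at their own pace and stop on an object; "newtons" is the grip in N (left out, the last holds). Time passes only in rows, so rows that repeat a pose let the fingers close, or fill a call up. It gives the time, the measured TCP pose, the force and the opening at its end, in the units of the state.
- ctrl.sense(): the state, without advancing time (a new reading comes with each control period).
- ctrl.capture(name): name is "scene" or "top" or "wrist"; returns a dict with "color" (400x640x3 uint8, red, green, blue), "depth" (400x640 float32, m along the optical axis (not along the pixel's ray), 0 where there is no reading), "fx", "fy", "cx", "cy" (pixels), "view" (4x4, takes a point from world to camera coordinates); the wrist camera has in their place "tool_from_camera" (4x4, takes a point from camera to tool coordinates, whose origin is the TCP and whose axes are the flange's). Camera axes: x right, y up, looking along -z (the intrinsics and any distortion apply to the point x, -y, -z); pixel columns grow to the right and rows downward; lengths in m; the calibration is good to about 2 mm. A picture is of the moment at which its call begins: read the wrist's pose just before it.
- ctrl.hand_in(): hands the job in, once; it reports no verdict.
The state is a dict: "t": time; "joints": joint angles; "joint_velocities": joint speeds; "tau": joint torques, N m; "ee_pos": TCP position; "eef_rot": TCP orientation; "contact_force": force on the tool from outside, world axes, zero at the start; "torque": the same for the moment, N m; "grip_width": finger opening in m.
Only numpy, scipy, OpenCV 4.12 (cv2) and the standard library are available. Lean on these libraries where they do the work, as an engineer would, in place of code of your own. Each camera call takes 0.05 s, during which the arm holds its last target. There are 200 camera calls.

## Working session

There is one attempt and no reset: what is moved stays moved. The work goes in short steps, Python scripts to look and compute and a tool call to move; the robot and the scene stay as the last step left them, time stands still between calls to the robot, and variables do not carry over. Pictures are saved under pics/ and viewed, about 8 in all and at most 12, crops included, and the job is handed in when it is done.

Besides the shell and the picture viewer there is one more tool, called after "Emit:" by a JSON object that holds its "op" and its "data", one argument or row to a line. drive_tool: Moves the arm, as the interface text tells. Its arguments: {"type":"object","properties":{"rows":{"type":"array"},"newtons":{"type":"number"}},"required":["rows"]}

```bash
ls; mkdir -p pics
python3 - <<'E'
from workcell import ctrl
import cv2,numpy as np
s=ctrl.sense();print({k:np.round(v,3).tolist() for k,v in s.items()})
for n in("scene","top"):
    c=ctrl.capture(n);np.savez(f"pics/{n}0.npz",**c)
    cv2.imwrite(f"pics/{n}0.png",c["color"][...,::-1]);print(n,c["fx"],c["fy"],c["cx"],c["cy"],c.keys());print(np.round(c["view"],3))
E
```

```text
pics
{'t': 0.0, 'joints': [1.142, 0.492, 1.559, -0.0, 1.092, -0.106], 'joint_velocities': [-0.002, 0.001, 0.002, 0.0, -0.001, 0.0], 'tau': [-0.003, -61.843, -26.16, -0.0, 0.004, -0.0], 'ee_pos': [0.198, 0.592, 0.192], 'eef_rot': [-3.14, -0.0, 2.819], 'contact_force': [0.667, 0.321, 0.237], 'torque': [0.016, -0.024, -0.008], 'grip_width': 0.085}
scene 479.2134047639939 479.2134047639939 314.33968585193696 199.9772280697042 dict_keys(['color', 'depth', 'fx', 'fy', 'cx', 'cy', 'view'])
[[-0.147  0.989  0.018  0.004]
 [-0.562 -0.098  0.821  0.308]
 [ 0.814  0.111  0.57  -1.889]
 [ 0.     0.     0.     1.   ]]
top 425.6067020155876 425.6067020155876 323.9080869966943 198.68498422399344 dict_keys(['color', 'depth', 'fx', 'fy', 'cx', 'cy', 'view'])
[[-0.008 -1.    -0.004  0.101]
 [ 0.995 -0.009  0.097 -0.585]
 [-0.097 -0.003  0.995 -1.096]
 [ 0.     0.     0.     1.   ]]
```

View pics/scene0.png

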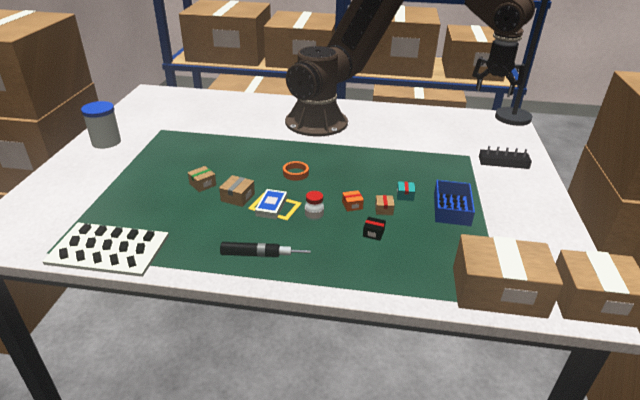

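View pics/top0.png

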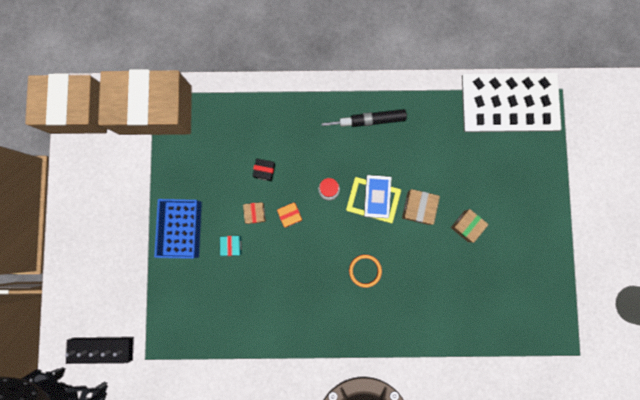

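Top view: the candidates for the small carton are plain cardboard with red tape at (254,213), orange at (289,214), black at (263,169) and turquoise at (230,246). I choose (254,213). Mid is at (470,226), base at (422,207), the flat box at (378,196) with its label up, the bay around (374,200), and the jar at (329,188). In the scene view, small is at (385,204), mid at (201,178) and base at (237,190).

```bash
cat > h.py <<'E'
import numpy as np,cv2
from scipy.spatial.transform import Rotation as Ro
from workcell import ctrl
def cam(name,tag):
    s=ctrl.sense(); c=ctrl.capture(name)
    if name=="wrist":
        T=np.eye(4);T[:3,:3]=Ro.from_euler('xyz',s["eef_rot"]).as_matrix();T[:3,3]=s["ee_pos"]
        c["view"]=np.linalg.inv(T@c["tool_from_camera"])
    np.savez(f"pics/{tag}.npz",**c); cv2.imwrite(f"pics/{tag}.png",c["color"][...,::-1]); return c
def load(tag): return dict(np.load(f"pics/{tag}.npz"))
def ray(c,uv):
    uv=np.atleast_2d(np.asarray(uv,float)); M=np.linalg.inv(c["view"])
    d=np.c_[(uv[:,0]-c["cx"])/c["fx"],-(uv[:,1]-c["cy"])/c["fy"],-np.ones(len(uv))]
    return M[:3,3],d@M[:3,:3].T
def onplane(c,uv,z):
    o,d=ray(c,uv); return o+d*((z-o[2])/d[:,2])[:,None]
def deproj(c):
    v,u=np.indices(c["depth"].shape); o,d=ray(c,np.c_[u.ravel(),v.ravel()])
    return (o+d*c["depth"].reshape(-1,1)).reshape(*c["depth"].shape,3)
def rect(P):  # P Nx3 -> centre, sides, yaw (mod 90) of xy
    r=cv2.minAreaRect((np.asarray(P)[:,:2]*1000).astype(np.float32)); a=(r[2]+45)%90-45
    return np.round(r[0],1),np.round(r[1],1),round(a,2)
def goto(p,rpy_deg,s=None):
    s=s or ctrl.sense(); R0=Ro.from_euler('xyz',s["eef_rot"]); R1=Ro.from_euler('xyz',rpy_deg,degrees=True)
    d=R0.inv().apply(np.array(p)-s["ee_pos"]); w=(R0.inv()*R1).as_rotvec(degrees=True)
    print("shift mm",np.round(d*1000,1),"turn deg",np.round(w,2),"now",np.round(s["ee_pos"],4),np.round(np.degrees(s["eef_rot"]),2))
E
python3 - <<'E'
from h import *
c=load("top0");P=deproj(c);hsv=cv2.cvtColor(c["color"],cv2.COLOR_RGB2HSV)
m=((P[...,2]>0.012)&(P[...,2]<0.2)).astype(np.uint8);m[:,:150]=0;m[:90]=0;m[350:]=0;m[:,570:]=0
n,l,st,ce=cv2.connectedComponentsWithStats(m)
for i in range(1,n):
    if st[i,4]<40: continue
    q=P[l==i];h=np.percentile(q[:,2],80);t=q[q[:,2]>h-0.006]
    print(np.round(ce[i]),st[i,4],"h %.3f"%h,*rect(t),np.median(c["color"][l==i],axis=0))
y=cv2.inRange(hsv,(22,120,120),(35,255,255));ys,xs=np.nonzero(y[150:240,330:410]);q=onplane(c,np.c_[xs+330,ys+150],0);print("bay",len(q),*rect(q))
print("mat z",np.median(P[290:340,250:500,2]))
print("toolcam",np.round(ctrl.capture("wrist")["tool_from_camera"],3))
cv2.imwrite("pics/crop1.png",cv2.resize(c["color"][150:270,210:500,::-1],None,fx=2.7,fy=2.7,interpolation=cv2.INTER_CUBIC))
goto([.5,-.27,.3],[180,0,180])
E
```

```text
[170. 111.] 1750 h 0.111 [813.5 496. ] [88.4 71. ] 0.55 [182. 146. 108.]
[493. 110.] 1040 h 0.023 [ 819.2 -372.7] [ 95.9 114.1] 1.09 [163.5 161.  164. ]
[537.  99.] 275 h 0.024 [ 850.7 -485. ] [33.5 70.8] 0.2 [95. 92. 93.]
[372. 118.] 825 h 0.033 [804.6 -37.4] [ 30.4 177.9] 6.31 [55. 60. 59.]
[547. 119.] 138 h 0.024 [ 801.7 -508.3] [21.3 31.5] -0.05 [92.  89.5 91.5]
[529. 120.] 159 h 0.023 [ 800.4 -462.2] [19.2 28.4] -3.31 [121. 119. 122.]
[263. 169.] 391 h 0.037 [667.  258.1] [50.3 49.8] -12.13 [52. 51. 53.]
[377. 196.] 1017 h 0.025 [592.5 -45. ] [ 64.4 110.4] -4.65 [154. 176. 237.]
[328. 189.] 357 h 0.071 [611.3  84.6] [45.5 47. ] 43.39 [234.  79.  76.]
[420. 207.] 959 h 0.051 [ 562.3 -155.8] [76.1 76.4] -14.06 [190. 155. 116.]
[176. 228.] 939 h 0.049 [511.3 480.8] [102.8 150.3] -1.86 [ 39.  67. 130.]
[253. 212.] 394 h 0.037 [550.8 282.5] [50.3 50.7] 6.12 [197. 150. 111.]
[289. 214.] 380 h 0.037 [545.2 189.2] [49.9 50.2] 23.0 [238. 164.  84.]
[469. 225.] 680 h 0.044 [ 511.7 -283.3] [62.5 62.8] -40.97 [182. 156. 114.]
[230. 245.] 407 h 0.037 [465.1 343.2] [49.6 49.6] 0.32 [ 89. 195. 195.]
[365. 271.] 303 h 0.025 [397.   -8.4] [81.4 80.4] -0.57 [233. 159.  85.]
bay 456 [585.4 -37.1] [129.2  95.1] -16.56
mat z -0.0003054053764215414
toolcam [[-0.     0.946  0.325  0.083]
 [ 1.     0.     0.     0.001]
 [ 0.     0.325 -0.946 -0.181]
 [ 0.     0.     0.     1.   ]]
shift mm [-559.9 -722.4 -107.2] turn deg [-4.000e-02 -1.000e-02 -1.849e+01] now [0.1981 0.5926 0.1923] [-179.96   -0.    161.51]
```

View pics/crop1.png

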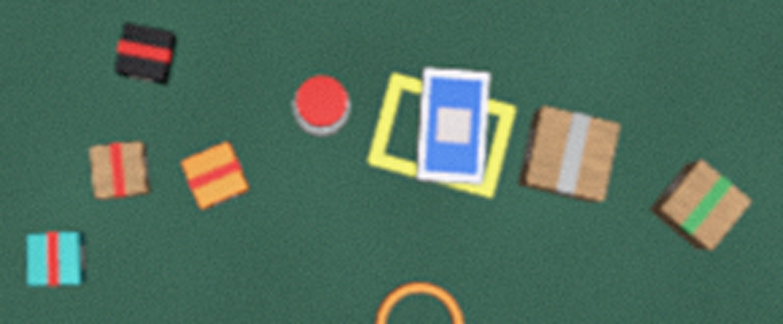

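The crop confirms the choice: cardboard with red tape is at crop (119,170), while the orange, turquoise and black ones are look-alikes. The bay is turned about -16.6° and its far corner is hidden by the flat box.

```bash
cat >> h.py <<'E'
def chain(*wp):
    s=dict(ctrl.sense())
    for p,r in wp:
        goto(p,r,s); s=dict(ee_pos=np.array(p),eef_rot=np.radians(r))
E
python3 -c "
from h import *
chain(([.42,.22,.22],[180,0,100]),([.52,-.1,.2],[180,0,60]),([.512,-.283,.15],[180,0,49]))"
```

```text
shift mm [-328.6 -283.   -27.5] turn deg [-4.000e-02  2.000e-02  6.151e+01] now [0.1981 0.5926 0.1923] [-179.96   -0.    161.51]
shift mm [-332.5   42.9   20. ] turn deg [ 0. -0. 40.] now [0.42 0.22 0.22] [180.   0. 100.]
shift mm [-162.5   84.6   50. ] turn deg [ 0. -0. 11.] now [ 0.52 -0.1   0.2 ] [180.   0.  60.]
```

Emit:
{"op": "drive_tool", "data": {
  "rows": [
    [[-0.015, -0.012, -0.002, 0, 0, 3, 1], [-0.045, -0.04, -0.005, 0, 0, 9, 1], [-0.08, -0.068, -0.008, 0, 0, 15, 1], [-0.112, -0.096, -0.01, 0, 0, 22, 1], [-0.143, -0.123, -0.013, 0, 0, 28, 1], [-0.174, -0.15, -0.016, 0, 0, 34, 1], [-0.205, -0.177, -0.019, 0, 0, 40, 1], [-0.237, -0.204, -0.022, 0, 0, 46, 1], [-0.268, -0.231, -0.025, 0, 0, 52, 1], [-0.3, -0.258, -0.027, 0, 0, 58, 1]]
  ]
}}

```text
t: 0.98
ee_pos: [0.3999, 0.2535, 0.2199]
eef_rot: [3.141, -0.0, 1.802]
contact_force: [1.8, 0.8, 0.2]
grip_width: 0.0851
```

```bash
python3 -c "
from h import *
chain(([.52,-.1,.2],[180,0,60]),([.512,-.283,.15],[180,0,49]))"
```

```text
shift mm [-371.6   36.1   19.8] turn deg [ 1.000e-02 -1.000e-02  4.322e+01] now [0.3999 0.2535 0.2199] [ 1.7998e+02 -1.0000e-02  1.0322e+02]
shift mm [-162.5   84.6   50. ] turn deg [ 0. -0. 11.] now [ 0.52 -0.1   0.2 ] [180.   0.  60.]
```

Emit:
{"op": "drive_tool", "data": {
  "rows": [
    [[-0.037, 0.004, 0.002, 0, 0, 4, 1], [-0.075, 0.007, 0.004, 0, 0, 9, 1], [-0.112, 0.011, 0.006, 0, 0, 13, 1], [-0.149, 0.014, 0.008, 0, 0, 17, 1], [-0.186, 0.018, 0.01, 0, 0, 22, 1], [-0.223, 0.022, 0.012, 0, 0, 26, 1], [-0.26, 0.025, 0.014, 0, 0, 30, 1], [-0.297, 0.029, 0.016, 0, 0, 35, 1], [-0.335, 0.032, 0.018, 0, 0, 39, 1], [-0.372, 0.036, 0.02, 0, 0, 43, 1]]
  ]
}}

```text
t: 1.82
ee_pos: [0.5214, -0.0999, 0.1994]
eef_rot: [-3.141, -0.0, 1.052]
contact_force: [1.1, 0.6, 0.9]
grip_width: 0.0851
```

Emit:
{"op": "drive_tool", "data": {
  "rows": [
    [[-0.03, 0.015, 0.009, 0, 0, 2, 1], [-0.06, 0.03, 0.018, 0, 0, 4, 1], [-0.09, 0.046, 0.027, 0, 0, 6, 1], [-0.12, 0.062, 0.036, 0, 0, 8, 1], [-0.145, 0.075, 0.043, 0, 0, 10, 1], [-0.157, 0.081, 0.047, 0, 0, 11, 1], [-0.162, 0.085, 0.05, 0, 0, 11, 1], [-0.162, 0.085, 0.05, 0, 0, 11, 1], [-0.162, 0.085, 0.05, 0, 0, 11, 1], [-0.162, 0.085, 0.05, 0, 0, 11, 1]]
  ]
}}

```text
t: 2.65
ee_pos: [0.5158, -0.2794, 0.1499]
eef_rot: [3.141, -0.0, 0.866]
contact_force: [-0.6, -0.1, 0.1]
grip_width: 0.0857
```

```bash
cat >> h.py <<'E'
def blobs(c,zmin,zmax,slab=0.005,minpx=400):
    P=deproj(c);m=((P[...,2]>zmin)&(P[...,2]<zmax)&(c["depth"]>0.12)).astype(np.uint8)
    n,l,st,ce=cv2.connectedComponentsWithStats(m)
    for i in range(1,n):
        if st[i,4]<minpx: continue
        q=P[l==i];h=np.percentile(q[:,2],70);t=q[abs(q[:,2]-h)<slab]
        print(np.round(ce[i]),"px",st[i,4],"h %.4f"%h,*rect(t),np.median(c["color"][l==i],axis=0))
E
python3 -c "
from h import *
c=cam('wrist','w1');blobs(c,.012,.1)
goto([.512,-.283,.012],[180,0,49])"
```

```text
[48. 52.] px 2215 h 0.0240 [400.7 -29.2] [82.2 44.7] 8.41 [195. 122.  21.]
[267.  44.] px 8988 h 0.0506 [ 562. -157.] [75.8 77.1] -14.39 [186. 160. 114.]
[612.  51.] px 4644 h 0.0203 [ 800.6 -372.8] [106.9  32.6] -0.28 [224. 223. 213.]
[323. 188.] px 4502 h 0.0446 [ 511.9 -284.2] [62.2 62.9] -40.96 [189. 162. 115.]
shift mm [ -5.2  -0.7 138.1] turn deg [ 0.02 -0.01  0.61] now [ 0.5158 -0.2795  0.1501] [ 1.7998e+02 -1.0000e-02  4.9610e+01]
```

View pics/w1.png

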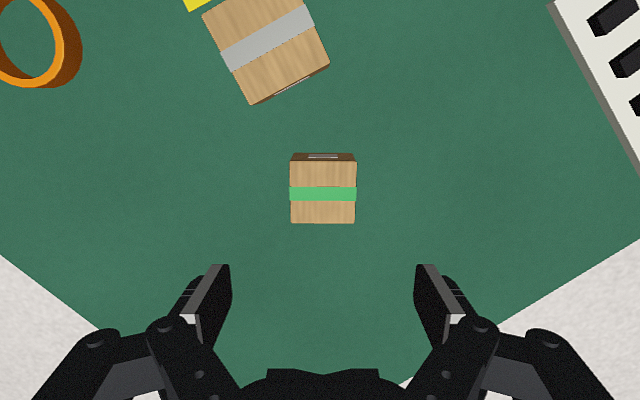

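The wrist view shows mid at (323,188) between the fingers, square to them. Base is at (265,45). Both agree with the top view to about 1 mm. Descending to grip.

Emit:
{"op": "drive_tool", "data": {
  "rows": [
    [[-0.003, 0, 0.015, 0, 0, 0.6, 1], [-0.006, 0, 0.04, 0, 0, 0.6, 1], [-0.006, 0, 0.065, 0, 0, 0.6, 1], [-0.006, 0, 0.09, 0, 0, 0.6, 1], [-0.006, 0, 0.11, 0, 0, 0.6, 1], [-0.006, 0, 0.125, 0, 0, 0.6, 1], [-0.006, 0, 0.135, 0, 0, 0.6, 1], [-0.006, 0, 0.14, 0, 0, 0.6, 1], [-0.006, 0, 0.14, 0, 0, 0.6, 1], [-0.006, 0, 0.14, 0, 0, 0.6, 0.7]]
  ]
}}

```text
t: 3.53
ee_pos: [0.512, -0.2852, 0.0102]
eef_rot: [3.141, -0.0, 0.854]
contact_force: [0.3, 0.4, 0.4]
grip_width: 0.0754
```

Emit:
{"op": "drive_tool", "data": {
  "rows": [
    [[0, 0, 0, 0, 0, 0, 0.6], [0, 0, 0, 0, 0, 0, 0.5], [0, 0, 0, 0, 0, 0, 0.5], [0, 0, 0, 0, 0, 0, 0.5], [0, 0, 0, 0, 0, 0, 0.5], [0, 0, 0, 0, 0, 0, 0.5], [0, 0, -0.005, 0, 0, 0, 0.5], [0, 0, -0.02, 0, 0, 0, 0.5], [0, 0, -0.04, 0, 0, 0, 0.5], [0, 0, -0.055, 0, 0, 0, 0.5]]
  ],
  "newtons": 40
}}

```text
t: 4.37
ee_pos: [0.5117, -0.2854, 0.0659]
eef_rot: [3.141, -0.0, 0.854]
contact_force: [0.6, -0.8, -0.5]
grip_width: 0.0427
```

```bash
python3 -c "
from h import *
goto([.562,-.1567,.12],[180,0,75.8])"
```

```text
shift mm [130.  -46.7 -54.1] turn deg [ 2.000e-02 -0.000e+00 -2.689e+01] now [ 0.5117 -0.2854  0.0659] [ 1.7999e+02 -1.0000e-02  4.8910e+01]
```

The opening of 0.043 m means the carton is not held. Looking.

```bash
python3 -c "
from h import *
c=cam('wrist','w2');blobs(c,.012,.1)
print(ctrl.sense()['grip_width'])"
```

```text
[245.  39.] px 11490 h 0.0506 [ 559.7 -165.2] [58.4 76.6] -13.86 [230. 203. 152.]
[322. 212.] px 8427 h 0.0445 [ 512. -284.] [62.  62.9] -40.82 [231. 204. 151.]
0.042984003525418465
```

View pics/w2.png

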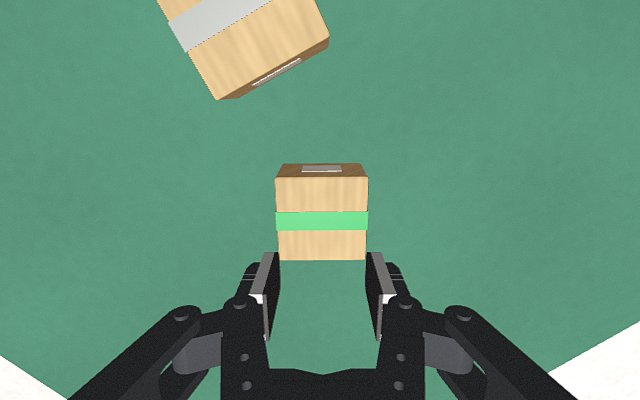

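The carton has not moved: (322,212) lies between the shut-in fingers, whose tips are above it. I'll retry, closing fully and checking the width before lifting.

Emit:
{"op": "drive_tool", "data": {
  "rows": [
    [[0, 0, 0, 0, 0, 0, 1], [0, 0, 0, 0, 0, 0, 1], [0, 0, 0, 0, 0, 0, 1], [0, 0, 0, 0, 0, 0, 1], [0, 0, 0, 0, 0, 0, 1], [0, 0, 0.015, 0, 0, 0, 1], [0, 0, 0.03, 0, 0, 0, 1], [0, 0, 0.045, 0, 0, 0, 1], [0, 0, 0.055, 0, 0, 0, 1], [0, 0, 0.059, 0, 0, 0, 1]]
  ]
}}

```text
t: 5.25
ee_pos: [0.511, -0.2849, 0.0038]
eef_rot: [-3.139, 0.0, 0.854]
contact_force: [-0.7, -0.0, -0.1]
grip_width: 0.0857
```

Emit:
{"op": "drive_tool", "data": {
  "rows": [
    [[0, 0, 0, 0, 0, 0, 0], [0, 0, 0, 0, 0, 0, 0], [0, 0, 0, 0, 0, 0, 0], [0, 0, 0, 0, 0, 0, 0], [0, 0, 0, 0, 0, 0, 0], [0, 0, 0, 0, 0, 0, 0], [0, 0, 0, 0, 0, 0, 0], [0, 0, 0, 0, 0, 0, 0], [0, 0, 0, 0, 0, 0, 0], [0, 0, 0, 0, 0, 0, 0]]
  ],
  "newtons": 50
}}

```text
t: 6.08
ee_pos: [0.5116, -0.2853, 0.0056]
eef_rot: [3.142, -0.0, 0.854]
contact_force: [0.3, -0.1, -0.1]
grip_width: -0.0001
```

```bash
python3 -c "
from h import *
c=cam('wrist','w3');blobs(c,.012,.1)
s=cam('scene','s3')
a=c['color'];b=cv2.resize(s['color'][120:240,150:310],(640,480))
cv2.imwrite('pics/w3b.png',np.vstack([a[::2,::2],cv2.resize(b,(320,240))])[...,::-1])
s=ctrl.sense();print(s['grip_width'],s['ee_pos'],s['joints'])"
```

```text
[216.  45.] px 12976 h 0.0504 [ 548.8 -185.5] [34.9 84.6] -36.03 [229. 198. 148.]
[322. 246.] px 13720 h 0.0449 [ 513.6 -282.2] [57.9 62.9] -41.02 [207. 197. 139.]
-3.2856153431996976e-06 [ 0.51161393 -0.28531592  0.00551026] [-6.21496887e-01  6.79380785e-01  1.81512823e+00  1.38732413e-04
  6.47118548e-01  9.56374718e-02]
```

View pics/w3b.png

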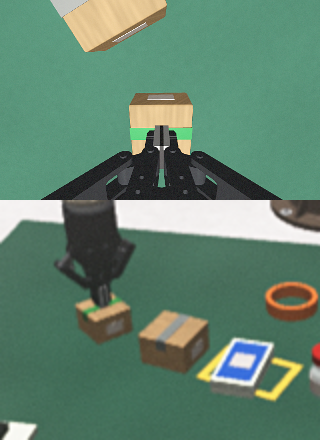

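The shut fingertips appear at or above the box top, although TCP z reads 0.0055. I'll measure where the tips really are with the depth images.

```bash
python3 -c "
from h import *
c=load('w3');P=deproj(c)
a=c['color'].astype(int);dark=(a.max(2)<90)&(c['depth']>0)
q=P[dark];print('wrist dark lowest pts',np.round(q[np.argsort(q[:,2])[:2000:250]],4))
for v in range(240,340,12): print(v,np.round(P[v,322],4),c['color'][v,322])
s=load('s3');P=deproj(s);a=s['color'].astype(int);w=(a.max(2)<85)&(s['depth']>0);w[:,:150]=0;w[:,240:]=0;w[:120]=0;w[200:]=0
ys,xs=np.nonzero(w);q=P[w];o=np.argsort(-ys)[:400:40];print('scene',np.c_[xs[o],ys[o],np.round(q[o],3)])
"
```

```text
wrist dark lowest pts [[ 3.362e-01 -2.757e-01  1.000e-04]
 [ 5.185e-01 -2.762e-01  5.740e-02]
 [ 5.107e-01 -2.738e-01  6.380e-02]
 [ 5.260e-01 -2.858e-01  6.930e-02]
 [ 5.110e-01 -2.743e-01  7.400e-02]
 [ 5.253e-01 -2.794e-01  8.400e-02]
 [ 5.176e-01 -2.730e-01  8.740e-02]
 [ 5.036e-01 -2.667e-01  8.910e-02]]
240 [ 0.5215 -0.2734  0.044 ] [236 205 154]
252 [ 0.5195 -0.2757  0.0506] [16 11 18]
264 [ 0.5194 -0.2758  0.0615] [34 34 34]
276 [ 0.5195 -0.2757  0.0715] [35 34 35]
288 [ 0.5195 -0.2758  0.0799] [20 26 20]
300 [ 0.5171 -0.2786  0.0824] [110 109 106]
312 [ 0.5129 -0.2834  0.0813] [108 107 104]
324 [ 0.5091 -0.2877  0.0814] [110 108 107]
336 [ 0.506  -0.2913  0.0827] [108 100 104]
scene [[ 2.32e+02  1.96e+02  5.94e-01 -1.61e-01  2.60e-02]
 [ 2.04e+02  1.89e+02  5.33e-01 -2.71e-01 -2.00e-03]
 [ 2.14e+02  1.83e+02  5.09e-01 -2.46e-01  8.00e-03]
 [ 2.03e+02  1.79e+02  5.43e-01 -2.66e-01  4.10e-02]
 [ 2.03e+02  1.71e+02  5.20e-01 -2.72e-01  5.50e-02]
 [ 1.97e+02  1.66e+02  5.24e-01 -2.87e-01  7.40e-02]
 [ 1.95e+02  1.63e+02  5.30e-01 -2.89e-01  8.80e-02]
 [ 1.88e+02  1.60e+02  5.48e-01 -3.02e-01  1.07e-01]
 [ 2.07e+02  1.59e+02  3.54e-01 -3.22e-01 -1.00e-03]
 [ 1.89e+02  1.57e+02  5.48e-01 -2.98e-01  1.17e-01]]
```

```bash
python3 -c "
from h import *
for t,z in(('w1',.1499),('w2',.0659),('w3',.0055)):
    c=load(t);P=deproj(c);Z=P[...,2];m=(c['depth']<.26)&(c['depth']>.05)&(Z>.046)
    m[:, :150]=0; m[:,490:]=0
    q=P[m]; 
    q=q[np.hypot(q[:,0]-.5117,q[:,1]+.285)<.07]
    print(t,'tool-z of lowest finger points',np.round((np.sort(q[:,2])[[5,30,100,300]]-z)*1000,1))
"
```

```text
w1 tool-z of lowest finger points [51.9 52.5 54.2 56.9]
w2 tool-z of lowest finger points [-19.8  40.5  43.7  47.6]
w3 tool-z of lowest finger points [40.6 42.9 45.3 49.2]
```

Both cameras show the fingertips about 41 mm (shut) to 52 mm (open) short of the reported TCP, so the text's TCP is off by about 42 mm here. I'll correct for that: TCP z at about -0.036 puts the tips about 14 mm above the bench.

Emit:
{"op": "drive_tool", "data": {
  "rows": [
    [[0, 0, -0.005, 0, 0, 0, 1], [0, 0, -0.005, 0, 0, 0, 1], [0, 0, -0.005, 0, 0, 0, 1], [0, 0, -0.005, 0, 0, 0, 1], [0, 0, -0.005, 0, 0, 0, 1], [0, 0, -0.005, 0, 0, 0, 1], [0, 0, -0.005, 0, 0, 0, 1], [0, 0, -0.005, 0, 0, 0, 1], [0, 0, 0.002, 0, 0, 0, 1], [0, 0, 0.008, 0, 0, 0, 1]]
  ]
}}

```text
t: 7.02
ee_pos: [0.5117, -0.2854, -0.0029]
eef_rot: [3.141, -0.0, 0.854]
contact_force: [-0.3, -0.3, 0.2]
grip_width: 0.085
```

Emit:
{"op": "drive_tool", "data": {
  "rows": [
    [[0, 0, 0.006, 0, 0, 0, 1], [0, 0, 0.012, 0, 0, 0, 1], [0, 0, 0.018, 0, 0, 0, 1], [0, 0, 0.024, 0, 0, 0, 1], [0, 0, 0.029, 0, 0, 0, 1], [0, 0, 0.032, 0, 0, 0, 1], [0, 0, 0.033, 0, 0, 0, 1], [0, 0, 0.033, 0, 0, 0, 0], [0, 0, 0.033, 0, 0, 0, 0], [0, 0, 0.033, 0, 0, 0, 0]]
  ],
  "newtons": 40
}}

```text
t: 7.85
ee_pos: [0.5118, -0.2854, -0.0351]
eef_rot: [3.141, -0.0, 0.854]
contact_force: [-0.6, -0.1, -2.1]
grip_width: 0.0612
```

```bash
python3 -c "
from h import *
chain(([.5118,-.2854,.05],[180,0,48.9]),([.5618,-.1578,.05],[180,0,75.8]))"
```

```text
shift mm [  0.    0.  -85.1] turn deg [ 0.04 -0.01  0.01] now [ 0.5118 -0.2854 -0.0351] [ 1.7996e+02 -1.0000e-02  4.8910e+01]
shift mm [129.  -46.2  -0. ] turn deg [ -0.    0.  -26.9] now [ 0.5118 -0.2854  0.05  ] [180.    0.   48.9]
```

Emit:
{"op": "drive_tool", "data": {
  "rows": [
    [[0, 0, -0.003, 0, 0, 0, 0], [0, 0, -0.01, 0, 0, 0, 0], [0, 0, -0.022, 0, 0, 0, 0], [0, 0, -0.035, 0, 0, 0, 0], [0, 0, -0.048, 0, 0, 0, 0], [0, 0, -0.06, 0, 0, 0, 0], [0, 0, -0.072, 0, 0, 0, 0], [0, 0, -0.08, 0, 0, 0, 0], [0, 0, -0.085, 0, 0, 0, 0], [0, 0, -0.085, 0, 0, 0, 0]]
  ]
}}

```text
t: 8.68
ee_pos: [0.512, -0.2856, 0.0507]
eef_rot: [3.14, -0.0, 0.854]
contact_force: [0.5, 0.2, -2.3]
grip_width: 0.0618
```

Emit:
{"op": "drive_tool", "data": {
  "rows": [
    [[0.006, -0.002, 0, 0, 0, -1, 0], [0.018, -0.006, 0, 0, 0, -4, 0], [0.035, -0.012, 0, 0, 0, -8, 0], [0.053, -0.019, 0, 0, 0, -12, 0], [0.072, -0.026, 0, 0, 0, -16, 0], [0.09, -0.032, 0, 0, 0, -20, 0], [0.107, -0.038, 0, 0, 0, -23, 0], [0.12, -0.043, 0, 0, 0, -25.5, 0], [0.127, -0.046, 0, 0, 0, -26.5, 0], [0.129, -0.046, 0, 0, 0, -26.9, 0]]
  ]
}}

```text
t: 9.52
ee_pos: [0.5617, -0.1565, 0.0491]
eef_rot: [-3.141, -0.0, 1.325]
contact_force: [0.2, -0.7, -2.4]
grip_width: 0.0615
```

```bash
python3 -c "
from h import *
c=cam('top','t4');blobs(c,.012,.2,minpx=80)
c=cam('wrist','w4');blobs(c,.012,.2)
goto([.5618,-.1578,.0175],[180,0,75.8])"
```

```text
[110. 102.] px 9745 h 0.1094 [839.8 652.4] [143.4 384.9] 0.09 [200. 161. 121.]
[520.  82.] px 312 h 0.0227 [ 899.7 -440.6] [77.2 40. ] -9.4 [138.5 137.  138. ]
[545. 100.] px 478 h 0.0225 [ 851.2 -508.9] [130.1  30.6] 2.26 [129.5 128.  129. ]
[505. 102.] px 1196 h 0.0226 [ 851.3 -394.2] [165.7 131.3] -0.12 [122.  121.5 124. ]
[477. 110.] px 423 h 0.0210 [ 819.1 -317.3] [90.1 54. ] 8.27 [225. 224. 227.]
[372. 118.] px 820 h 0.0318 [804.7 -37.4] [ 30.9 179.1] 7.29 [58.  62.  61.5]
[263. 169.] px 392 h 0.0366 [666.7 258. ] [50.3 50.1] -11.14 [55. 54. 56.]
[377. 196.] px 1020 h 0.0246 [592.5 -45.1] [ 64.4 110.4] -4.65 [162. 185. 243.]
[328. 189.] px 357 h 0.0701 [611.7  84. ] [45.4 45.4] 44.46 [240.  84.  80.]
[410. 205.] px 328 h 0.0510 [ 567.8 -131.2] [25.2 75.3] -13.62 [152.5 122.   93. ]
[176. 228.] px 947 h 0.0480 [511.5 480.8] [103.3 150. ] -1.35 [ 42.  73. 139.]
[253. 212.] px 392 h 0.0365 [551.  282.6] [50.3 50.3] 6.62 [207.  157.5 117. ]
[289. 214.] px 379 h 0.0365 [545.3 189.3] [49.9 50.2] 22.72 [244. 175.  89.]
[230. 245.] px 405 h 0.0365 [465.  343.9] [49.4 48.4] 0.08 [ 94. 207. 205.]
[369. 259.] px 99 h 0.0241 [425.2 -19.9] [70.6 22.6] -20.91 [241. 168.  91.]
[630. 304.] px 680 h 0.0593 [ 305.9 -678.7] [22.9 81.5] -5.55 [85. 86. 82.]
[ 98. 350.] px 1682 h 0.0314 [199.7 680.3] [ 61.9 162.2] 0.31 [40. 39. 42.]
[47. 69.] px 3987 h 0.0240 [416.  -23.6] [79.4 37.4] -36.41 [218. 141.  24.]
[323.  46.] px 17511 h 0.0249 [592.3 -48.5] [ 58.6 110.5] -4.97 [ 92. 157. 225.]
[322. 203.] px 10549 h 0.1018 [ 570.2 -126.3] [ 2.  60.6] -13.88 [109. 102.  93.]
[322. 327.] px 13501 h 0.1289 [ 560.9 -162.4] [48.4 89.1] -15.25 [192. 171. 113.]
[626. 354.] px 1856 h 0.0130 [ 780.9 -345.9] [ 27.5 116.6] 3.44 [233. 232. 221.]
shift mm [ 0.1  0.1 31.8] turn deg [-0.02 -0.    0.  ] now [ 0.5617 -0.1579  0.0493] [-179.98   -0.     75.8 ]
```

The held box top is at z = 0.129, so its underside is 35 mm above the base. Its front face puts its centre within about 1 mm of base centre. Lowering and releasing.

Emit:
{"op": "drive_tool", "data": {
  "rows": [
    [[0, 0, 0.005, 0, 0, 0, 0], [0, 0, 0.012, 0, 0, 0, 0], [0, 0, 0.019, 0, 0, 0, 0], [0, 0, 0.025, 0, 0, 0, 0], [0, 0, 0.029, 0, 0, 0, 0], [0, 0, 0.031, 0, 0, 0, 0], [0, 0, 0.032, 0, 0, 0, 0], [0, 0, 0.033, 0, 0, 0, 0], [0, 0, 0.0335, 0, 0, 0, 0], [0, 0, 0.034, 0, 0, 0, 0]]
  ]
}}

```text
t: 10.45
ee_pos: [0.5619, -0.1579, 0.0157]
eef_rot: [3.141, -0.0, 1.323]
contact_force: [-1.2, 0.7, -2.0]
grip_width: 0.0613
```

```bash
python3 -c "
from h import *
s=ctrl.sense();print(s['ee_pos'],s['contact_force'],s['grip_width'])
c=cam('wrist','w5');blobs(c,.06,.2)"
```

```text
[ 0.56187235 -0.15788484  0.01569939] [-1.20811017  0.67679733 -2.04137815] 0.06133117089772754
[322. 228.] px 4041 h 0.0817 [ 569.9 -127.1] [ 2.1 61. ] -13.72 [96. 76. 50.]
[323. 327.] px 13488 h 0.0954 [ 561.3 -164. ] [46.4 88.6] -12.0 [191. 171. 111.]
```

Emit:
{"op": "drive_tool", "data": {
  "rows": [
    [[0, 0, 0.0005, 0, 0, 0, 0], [0, 0, 0.001, 0, 0, 0, 0], [0, 0, 0.0015, 0, 0, 0, 0], [0, 0, 0.0015, 0, 0, 0, 0], [0, 0, 0.0015, 0, 0, 0, 0], [0, 0, 0.0015, 0, 0, 0, 0.8], [0, 0, 0.0015, 0, 0, 0, 0.9], [0, 0, 0.0015, 0, 0, 0, 1], [0, 0, 0.0015, 0, 0, 0, 1], [0, 0, 0.0015, 0, 0, 0, 1]]
  ]
}}

```text
t: 11.33
ee_pos: [0.5617, -0.1579, 0.014]
eef_rot: [-3.142, -0.0, 1.323]
contact_force: [0.4, -0.1, 0.2]
grip_width: 0.0855
```

Emit:
{"op": "drive_tool", "data": {
  "rows": [
    [[0, 0, -0.005, 0, 0, 0, 1], [0, 0, -0.02, 0, 0, 0, 1], [0, 0, -0.045, 0, 0, 0, 1], [0, 0, -0.075, 0, 0, 0, 1], [0, 0, -0.105, 0, 0, 0, 1], [0, 0, -0.13, 0, 0, 0, 1], [0, 0, -0.145, 0, 0, 0, 1], [0, 0, -0.15, 0, 0, 0, 1], [0, 0, -0.15, 0, 0, 0, 1], [0, 0, -0.15, 0, 0, 0, 1]]
  ]
}}

```text
t: 12.17
ee_pos: [0.5614, -0.1577, 0.1634]
eef_rot: [-3.141, -0.0, 1.323]
contact_force: [-0.7, -0.6, 0.3]
grip_width: 0.0851
```

```bash
python3 -c "
from h import *
c=cam('wrist','w6');blobs(c,.06,.12);blobs(c,.03,.056)
chain(([.52,.07,.15],[180,0,90]),([.551,.2825,.08],[180,0,96.2]))"
```

```text
[323. 192.] px 5840 h 0.0945 [ 562.6 -157. ] [62.2 63. ] -13.97 [183. 156. 109.]
[577.  40.] px 2104 h 0.0334 [810.5 -90.4] [23.4 73.7] 6.24 [47.  45.5 46. ]
[319. 151.] px 1253 h 0.0503 [ 562.1 -155.9] [74.9 76.4] -13.89 [181. 151. 106.]
shift mm [210.6 -95.8  13.1] turn deg [ -0.1   -0.03 -14.2 ] now [ 0.5612 -0.1577  0.1629] [-1.799e+02 -2.000e-02  7.580e+01]
shift mm [212.5  31.   70. ] turn deg [ 0.   0.  -6.2] now [0.52 0.07 0.15] [180.   0.  90.]
```

Mid sits within about 1 mm and 0.1° of base. Next is the small carton.

Emit:
{"op": "drive_tool", "data": {
  "rows": [
    [[0.012, -0.006, 0.001, 0, 0, -1, 1], [0.035, -0.016, 0.002, 0, 0, -3, 1], [0.065, -0.03, 0.004, 0, 0, -5, 1], [0.095, -0.043, 0.006, 0, 0, -7, 1], [0.125, -0.057, 0.008, 0, 0, -9, 1], [0.155, -0.07, 0.01, 0, 0, -11, 1], [0.185, -0.084, 0.012, 0, 0, -13, 1], [0.21, -0.096, 0.013, 0, 0, -14, 1], [0.245, -0.101, 0.02, 0, 0, -15, 1], [0.28, -0.105, 0.025, 0, 0, -16, 1]]
  ]
}}

```text
t: 13.05
ee_pos: [0.5272, 0.1412, 0.1379]
eef_rot: [-3.14, 0.0, 1.604]
contact_force: [0.4, -1.1, 0.2]
grip_width: 0.0857
```

```bash
python3 -c "
from h import *
chain(([.551,.2825,.08],[180,0,96.3]))"
```

```text
shift mm [140.4  28.5  57.9] turn deg [-0.1  -0.   -4.42] now [0.5272 0.1412 0.1379] [-179.9     0.     91.88]
```

Emit:
{"op": "drive_tool", "data": {
  "rows": [
    [[0.025, 0.005, 0.008, 0, 0, -1, 1], [0.05, 0.01, 0.018, 0, 0, -2, 1], [0.075, 0.015, 0.03, 0, 0, -3, 1], [0.1, 0.02, 0.04, 0, 0, -4, 1], [0.12, 0.024, 0.048, 0, 0, -4.4, 1], [0.132, 0.027, 0.054, 0, 0, -4.4, 1], [0.14, 0.0285, 0.058, 0, 0, -4.4, 1], [0.14, 0.0285, 0.058, 0, 0, -4.4, 1], [0.14, 0.0285, 0.058, 0, 0, -4.4, 1], [0.14, 0.0285, 0.058, 0, 0, -4.4, 1]]
  ]
}}

```text
t: 13.88
ee_pos: [0.5527, 0.2793, 0.0814]
eef_rot: [3.142, 0.0, 1.678]
contact_force: [0.3, 0.4, 0.1]
grip_width: 0.0854
```

```bash
python3 -c "
from h import *
c=cam('wrist','w7');blobs(c,.012,.06)
goto([.551,.2825,-.038],[180,0,96.3])"
```

```text
[209. 105.] px 6070 h 0.0366 [466.1 344.3] [51.8 50.1] 1.94 [101. 242. 235.]
[320. 200.] px 4567 h 0.0365 [551.7 283. ] [50.7 49.8] 6.14 [235. 200. 149.]
[459. 242.] px 4604 h 0.0363 [667.3 257.9] [51.2 50.9] -11.54 [52. 51. 50.]
[302. 300.] px 3881 h 0.0364 [545.6 189.6] [50. 52.] 22.22 [255. 184.  43.]
shift mm [  3.4  -1.5 119.6] turn deg [ 0.03 -0.01 -0.15] now [0.5528 0.2793 0.0816] [ 1.7997e+02 -1.0000e-02  9.6150e+01]
```

Emit:
{"op": "drive_tool", "data": {
  "rows": [
    [[0.004, -0.001, 0.01, 0, 0, 0, 1], [0.004, -0.001, 0.03, 0, 0, 0, 1], [0.004, -0.001, 0.055, 0, 0, 0, 1], [0.004, -0.001, 0.078, 0, 0, 0, 1], [0.004, -0.001, 0.096, 0, 0, 0, 1], [0.004, -0.001, 0.109, 0, 0, 0, 1], [0.004, -0.001, 0.116, 0, 0, 0, 1], [0.004, -0.001, 0.118, 0, 0, 0, 1], [0.004, -0.001, 0.118, 0, 0, 0, 1], [0.004, -0.001, 0.118, 0, 0, 0, 0.8]]
  ]
}}

```text
t: 14.77
ee_pos: [0.5517, 0.2842, -0.0361]
eef_rot: [3.14, -0.0, 1.679]
contact_force: [0.1, 0.4, -0.0]
grip_width: 0.0757
```

Emit:
{"op": "drive_tool", "data": {
  "rows": [
    [[0, 0, 0, 0, 0, 0, 0], [0, 0, 0, 0, 0, 0, 0], [0, 0, 0, 0, 0, 0, 0], [0, 0, 0, 0, 0, 0, 0], [0, 0, 0, 0, 0, 0, 0], [0, 0, 0, 0, 0, 0, 0], [0, 0, -0.002, 0, 0, 0, 0], [0, 0, -0.008, 0, 0, 0, 0], [0, 0, -0.02, 0, 0, 0, 0], [0, 0, -0.035, 0, 0, 0, 0]]
  ],
  "newtons": 35
}}

```text
t: 15.6
ee_pos: [0.5509, 0.2839, -0.0014]
eef_rot: [-3.14, 0.0, 1.679]
contact_force: [0.4, 0.0, -0.9]
grip_width: 0.0495
```

```bash
python3 -c "
from h import *
chain(([.551,.26,.14],[180,0,94]),([.54,.05,.15],[180,0,88]),([.5625,-.157,.12],[180,0,76]))"
```

```text
shift mm [ -23.8   -2.6 -141.4] turn deg [-0.07  0.02  2.21] now [ 0.5509  0.2839 -0.0014] [-1.7993e+02  2.0000e-02  9.6210e+01]
shift mm [-208.7  -25.6  -10. ] turn deg [-0. -0.  6.] now [0.551 0.26  0.14 ] [180.   0.  94.]
shift mm [-206.1   29.7   30. ] turn deg [ 0. -0. 12.] now [0.54 0.05 0.15] [180.   0.  88.]
```

Emit:
{"op": "drive_tool", "data": {
  "rows": [
    [[0, 0, -0.015, 0, 0, 0, 0], [0, 0, -0.035, 0, 0, 0, 0], [-0.001, 0, -0.06, 0, 0, 0, 0], [-0.003, 0, -0.085, 0, 0, 0, 0], [-0.007, -0.001, -0.108, 0, 0, 0.5, 0], [-0.014, -0.002, -0.125, 0, 0, 1, 0], [-0.024, -0.003, -0.136, 0, 0, 2, 0], [-0.038, -0.004, -0.142, 0, 0, 2.5, 0], [-0.056, -0.006, -0.144, 0, 0, 3, 0], [-0.076, -0.009, -0.146, 0, 0, 3.5, 0]]
  ]
}}

```text
t: 16.43
ee_pos: [0.5502, 0.2063, 0.1442]
eef_rot: [-3.141, 0.0, 1.618]
contact_force: [0.5, 0.2, -1.5]
grip_width: 0.0496
```

```bash
python3 -c "
from h import *
chain(([.545,-.05,.14],[180,0,83]),([.5625,-.157,.12],[180,0,76]))"
```

```text
shift mm [-255.7  -17.2    4.2] turn deg [-0.01  0.    9.69] now [0.5502 0.2063 0.1442] [-179.99    0.     92.69]
shift mm [-104.1   30.4   20. ] turn deg [ 0. -0.  7.] now [ 0.545 -0.05   0.14 ] [180.   0.  83.]
```

Emit:
{"op": "drive_tool", "data": {
  "rows": [
    [[-0.022, -0.001, 0, 0, 0, 1, 0], [-0.046, -0.003, 0, 0, 0, 2, 0], [-0.072, -0.005, 0.001, 0, 0, 3, 0], [-0.1, -0.007, 0.001, 0, 0, 4, 0], [-0.13, -0.009, 0.002, 0, 0, 5, 0], [-0.16, -0.011, 0.002, 0, 0, 6, 0], [-0.188, -0.013, 0.003, 0, 0, 7, 0], [-0.214, -0.015, 0.003, 0, 0, 8, 0], [-0.237, -0.016, 0.004, 0, 0, 9, 0], [-0.256, -0.017, 0.004, 0, 0, 9.7, 0]]
  ]
}}

```text
t: 17.27
ee_pos: [0.5446, -0.0514, 0.1395]
eef_rot: [-3.14, -0.0, 1.446]
contact_force: [-0.6, 0.2, -1.0]
grip_width: 0.0492
```

Emit:
{"op": "drive_tool", "data": {
  "rows": [
    [[-0.016, 0.004, 0.002, 0, 0, 1, 0], [-0.032, 0.009, 0.005, 0, 0, 2, 0], [-0.048, 0.014, 0.008, 0, 0, 3, 0], [-0.063, 0.018, 0.011, 0, 0, 4, 0], [-0.077, 0.022, 0.014, 0, 0, 5, 0], [-0.089, 0.026, 0.017, 0, 0, 6, 0], [-0.097, 0.028, 0.019, 0, 0, 6.5, 0], [-0.102, 0.03, 0.02, 0, 0, 7, 0], [-0.104, 0.03, 0.02, 0, 0, 7, 0], [-0.104, 0.03, 0.02, 0, 0, 7, 0]]
  ]
}}

```text
t: 18.1
ee_pos: [0.5627, -0.156, 0.12]
eef_rot: [-3.141, -0.0, 1.327]
contact_force: [-0.2, -0.1, -1.2]
grip_width: 0.0491
```

```bash
python3 -c "
from h import *
c=cam('wrist','w8');blobs(c,.06,.2)
goto([.5627,-.156,.0605],[180,0,76])"
```

```text
[322. 271.] px 23769 h 0.1922 [ 562.9 -157.3] [51.4 77.2] -14.22 [182. 149. 103.]
shift mm [-0.4  0.1 59.6] turn deg [-0.01 -0.01  0.02] now [ 0.5627 -0.1556  0.1201] [-1.7999e+02 -1.0000e-02  7.6020e+01]
```

Emit:
{"op": "drive_tool", "data": {
  "rows": [
    [[0, 0, 0.008, 0, 0, 0, 0], [0, 0, 0.02, 0, 0, 0, 0], [0, 0, 0.032, 0, 0, 0, 0], [0, 0, 0.042, 0, 0, 0, 0], [0, 0, 0.05, 0, 0, 0, 0], [0, 0, 0.055, 0, 0, 0, 0], [0, 0, 0.058, 0, 0, 0, 0], [0, 0, 0.0595, 0, 0, 0, 0], [0, 0, 0.0605, 0, 0, 0, 0], [0, 0, 0.061, 0, 0, 0, 0]]
  ]
}}

```text
t: 18.98
ee_pos: [0.5629, -0.156, 0.0593]
eef_rot: [3.141, -0.0, 1.327]
contact_force: [-0.4, -0.1, -1.6]
grip_width: 0.0495
```

Emit:
{"op": "drive_tool", "data": {
  "rows": [
    [[0, 0, 0.0005, 0, 0, 0, 0], [0, 0, 0.001, 0, 0, 0, 0], [0, 0, 0.001, 0, 0, 0, 0], [0, 0, 0.001, 0, 0, 0, 0.62], [0, 0, 0.001, 0, 0, 0, 0.7], [0, 0, 0.001, 0, 0, 0, 0.8], [0, 0, 0.001, 0, 0, 0, 0.9], [0, 0, 0.001, 0, 0, 0, 1], [0, 0, 0.001, 0, 0, 0, 1], [0, 0, 0.001, 0, 0, 0, 1]]
  ]
}}

```text
t: 19.82
ee_pos: [0.5628, -0.1559, 0.0581]
eef_rot: [3.142, -0.0, 1.327]
contact_force: [-0.6, -0.2, 0.1]
grip_width: 0.0854
```

Emit:
{"op": "drive_tool", "data": {
  "rows": [
    [[0, 0, -0.005, 0, 0, 0, 1], [0, 0, -0.02, 0, 0, 0, 1], [0, 0, -0.045, 0, 0, 0, 1], [0, 0, -0.075, 0, 0, 0, 1], [0, 0, -0.105, 0, 0, 0, 1], [0, 0, -0.13, 0, 0, 0, 1], [0, 0, -0.145, 0, 0, 0, 1], [0, 0, -0.15, 0, 0, 0, 1], [0, 0, -0.15, 0, 0, 0, 1], [0, 0, -0.15, 0, 0, 0, 1]]
  ]
}}

```text
t: 20.65
ee_pos: [0.5624, -0.1558, 0.2073]
eef_rot: [-3.141, -0.0, 1.327]
contact_force: [-0.2, 0.9, 0.0]
grip_width: 0.0853
```

```bash
python3 -c "
from h import *
c=cam('wrist','w9');blobs(c,.11,.15,.003);blobs(c,.06,.097,.003);blobs(c,.03,.056,.003)
print(np.round(ctrl.sense()['joints'],3))
chain(([.56,-.1,.2],[180,0,40]),([.53,-.043,.16],[180,0,-4.7]),([.53,-.043,.12],[180,30,-4.7]))"
```

```text
[323. 194.] px 3524 h 0.1306 [ 563.  -157.2] [49.9 50.8] -13.68 [186. 152. 107.]
[321. 163.] px 1198 h 0.0942 [ 562.6 -156.7] [61.5 62.7] -13.8 [167. 145. 100.]
[543.  42.] px 1928 h 0.0334 [809.4 -83.3] [23.3 87.7] 6.18 [47. 45. 46.]
[321. 150.] px 1048 h 0.0503 [ 562.3 -156.1] [75.5 76.6] -14.05 [179. 149. 104.]
[-0.383  0.418  1.645  0.     1.08  -0.139]
shift mm [ 53.5 -15.6   6.9] turn deg [-1.0e-01  1.0e-02  3.6e+01] now [ 0.5622 -0.1557  0.2068] [-1.799e+02 -2.000e-02  7.600e+01]
shift mm [ 13.7 -62.9  40. ] turn deg [-0.  -0.  44.7] now [ 0.56 -0.1   0.2 ] [180.   0.  40.]
shift mm [ 0. -0. 40.] turn deg [  0. -30.  -0.] now [ 0.53  -0.043  0.16 ] [180.    0.   -4.7]
```

The column measures (562.3,-156.1), (562.6,-156.7), (563.0,-157.2), all within about 1 mm and 0.4°. To stand the flat box on end I'll grip it across its width, tilted, and swing 90° about the jaw axis. First I'll fit the arm's plane geometry from logged poses to choose the tilt.

```bash
python3 -c "
import numpy as np
D=[(.491,1.559,.6252,.193),(.6794,1.8151,.5858,.0055),(.418,1.645,.5834,.2068)]
M=[];b=[]
for a,c,r,z in D:
    M+=[[np.sin(a),np.sin(a+c),1,0],[np.cos(a),np.cos(a+c),0,1]];b+=[r,z]
x,res,_,_=np.linalg.lstsq(np.array(M),np.array(b),rcond=None);print(x,np.array(M)@x-b)
"
```

```text
[ 0.51033629  0.40541864  0.02149716 -0.06872827] [-0.00332197  0.00139033  0.00076938 -0.00067141  0.00255259 -0.00071893]
```

Emit:
{"op": "drive_tool", "data": {
  "rows": [
    [[0.006, -0.002, 0, 0, 0, 4, 1], [0.012, -0.004, 0, 0, 0, 10, 1], [0.02, -0.006, 0, 0, 0, 17, 1], [0.027, -0.008, 0, 0, 0, 24, 1], [0.034, -0.01, 0, 0, 0, 31, 1], [0.041, -0.012, 0, 0, 0, 38, 1], [0.048, -0.014, 0, 0, 0, 45, 1], [0.055, -0.016, 0, 0, 0, 52, 1], [0.062, -0.018, 0, 0, 0, 59, 1], [0.068, -0.02, 0, 0, 0, 66, 1]]
  ]
}}

```text
t: 21.53
ee_pos: [0.5593, -0.0846, 0.2065]
eef_rot: [-3.14, 0.002, 0.169]
contact_force: [0.6, -0.1, 0.2]
grip_width: 0.085
```

```bash
python3 -c "
from h import *
s=ctrl.sense();print(np.round(s['joints'],4))
chain(([.57,-.044,.17],[180,30,-4.7]))"
```

```text
[-2.6690e-01  3.9340e-01  1.6877e+00  1.0000e-04  1.0630e+00  1.1352e+00]
shift mm [ 17.5 -38.1  36.5] turn deg [  3.71 -29.71  14.04] now [ 0.5593 -0.0846  0.2065] [-1.7994e+02  1.3000e-01  9.6600e+00]
```

Emit:
{"op": "drive_tool", "data": {
  "rows": [
    [[0.001, -0.003, 0.003, 0.3, -3, 1.4, 1], [0.003, -0.007, 0.007, 0.7, -6, 2.8, 1], [0.005, -0.011, 0.011, 1.1, -9, 4.2, 1], [0.007, -0.015, 0.015, 1.5, -12, 5.6, 1], [0.009, -0.019, 0.018, 1.9, -15, 7, 1], [0.011, -0.023, 0.022, 2.2, -18, 8.4, 1], [0.013, -0.027, 0.026, 2.6, -21, 9.8, 1], [0.015, -0.031, 0.03, 3, -24, 11.2, 1], [0.017, -0.035, 0.033, 3.3, -27, 12.6, 1], [0.0175, -0.038, 0.0365, 3.7, -29.7, 14, 1]]
  ]
}}

```text
t: 22.37
ee_pos: [0.5702, -0.0441, 0.1698]
eef_rot: [3.141, 0.526, -0.076]
contact_force: [-1.4, -0.5, -0.7]
grip_width: 0.0855
```

```bash
cat > kin.py <<'E'
import numpy as np
from scipy.optimize import least_squares
# planar in arm plane: [J2,J3,J5sum phi, r', z]
D=np.array([(.491,1.559,np.pi,.6217,.193),(.6794,1.8151,np.pi,.582,.0055),(.418,1.645,np.pi,.5796,.2068)])
E
python3 -c "
from h import *
from scipy.optimize import least_squares
s=ctrl.sense();j=s['joints'];print(np.round(j,4),np.round(s['ee_pos'],4),np.round(np.degrees(s['eef_rot']),2))
def row(j,p): return (j[1],j[2],j[1]+j[2]+j[4]*np.cos(j[3]),np.sqrt(p[0]**2+p[1]**2-.0665**2),p[2])
D=[(.491,1.559,np.pi,.6217,.193),(.6794,1.8151,np.pi,.582,.0055),(.418,1.645,np.pi,.5796,.2068),(.3934,1.6877,np.pi,np.sqrt(.5593**2+.0846**2-.0665**2),.2065),row(j,s['ee_pos'])]
D=np.array(D)
def f(x,D=D):
    A,B,L,r0,z0=x;return np.r_[r0+A*np.sin(D[:,0])+B*np.sin(D[:,0]+D[:,1])+L*np.sin(D[:,2])-D[:,3],z0+A*np.cos(D[:,0])+B*np.cos(D[:,0]+D[:,1])+L*np.cos(D[:,2])-D[:,4]]
o=least_squares(f,[.5,.4,.25,0,.2]);print(o.x,np.round(o.fun,4))
np.save('kin.npy',o.x)
A,B,L,r0,z0=o.x
def ik(r,z,p):
    phi=np.pi+np.radians(p);wr=r-r0-L*np.sin(phi);wz=z-z0-L*np.cos(phi);d=np.hypot(wr,wz)
    c=(d*d-A*A-B*B)/(2*A*B)
    if abs(c)>1:return None
    j3=np.arccos(c);j2=np.arctan2(wr,wz)-np.arctan2(B*np.sin(j3),A+B*np.cos(j3));return np.round([j2,j3,phi-j2-j3],2)
# tip T -> reported TCP = T+.047*toolz ; toolz=(-sin p,-cos p)
for a in(20,30,40,45,50,55,60):
    t=.012;p=np.radians(a);r=.62-.03;
    pick=ik(r-.047*np.sin(p),t-.047*np.cos(p),a)
    q=np.radians(a-90);tip=np.array([.583,.075])+.019*np.array([-np.sin(q),-np.cos(q)])
    place=ik(tip[0]-.047*np.sin(q),tip[1]-.047*np.cos(q),a-90)
    print(a,pick,place)
"
```

```text
[-0.1685  0.685   1.3636 -0.047   1.617   1.489 ] [ 0.5702 -0.0441  0.1698] [179.95  30.14  -4.38]
[0.52497873 0.40244748 0.26510255 0.01169612 0.18152797] [-0.0054  0.0022 -0.0001  0.0024  0.0009  0.0008 -0.0018 -0.0008 -0.0018
  0.0035]
20 [0.85 1.59 1.04] [ 0.8   2.32 -1.21]
30 [0.92 1.49 1.26] [ 0.73  2.29 -0.92]
40 [0.99 1.38 1.46] [ 0.67  2.24 -0.64]
45 [1.03 1.33 1.56] [ 0.64  2.21 -0.49]
50 [1.07 1.29 1.66] [ 0.63  2.17 -0.36]
55 [1.1  1.24 1.76] [ 0.62  2.13 -0.22]
60 [1.14 1.2  1.85] [ 0.61  2.09 -0.08]
```

The model fits (wrist-to-TCP 0.265 m). Standing the box needs a wrist flip with J4 going from 0 to π, which I'll do as a smooth cone path in the air. Pick at +40° tilt, place at -50°. Approach first:

```bash
python3 -c "
from h import *
s=ctrl.sense();j=s['joints']
R=Ro.from_euler('z',j[0])*Ro.from_euler('y',j[1]+j[2])*Ro.from_euler('z',j[3])*Ro.from_euler('y',j[4])*Ro.from_euler('z',j[5]+np.pi/2)
print('fk check deg',np.degrees((R.inv()*Ro.from_euler('xyz',s['eef_rot'])).magnitude()))
chain(([.638,-.049,.054],[180,40,-4.65]),([.5743,-.0437,-.023],[180,40,-4.65]))"
```

```text
fk check deg 3.47554967287054e-14
shift mm [116.9  -0.4  66. ] turn deg [ 0.2  -9.86  0.22] now [ 0.5702 -0.0441  0.1698] [179.95  30.14  -4.38]
shift mm [ 5.000e-01 -1.000e-01  1.001e+02] turn deg [0. 0. 0.] now [ 0.638 -0.049  0.054] [180.    40.    -4.65]
```

Orientation FK is exact. Moving to the pre-grasp pose.

Emit:
{"op": "drive_tool", "data": {
  "rows": [
    [[0.01, 0, 0.002, 0, -1, 0, 0.88], [0.025, 0, 0.008, 0, -2, 0, 0.88], [0.042, 0, 0.017, 0, -3.5, 0.1, 0.88], [0.06, 0, 0.028, 0, -5, 0.1, 0.88], [0.078, 0, 0.04, 0, -6.5, 0.1, 0.88], [0.095, 0, 0.052, 0, -8, 0.2, 0.88], [0.108, 0, 0.06, 0, -9, 0.2, 0.88], [0.115, 0, 0.065, 0.2, -9.9, 0.2, 0.88], [0.117, 0, 0.066, 0.2, -9.9, 0.2, 0.88], [0.117, 0, 0.066, 0.2, -9.9, 0.2, 0.88]]
  ]
}}

```text
t: 23.2
ee_pos: [0.6384, -0.0499, 0.0548]
eef_rot: [-3.141, 0.696, -0.08]
contact_force: [-0.6, -0.3, 0.0]
grip_width: 0.0751
```

```bash
python3 -c "
from h import *
c=cam('wrist','w10');blobs(c,.012,.2)
P=deproj(c);T=np.eye(4);s=ctrl.sense();R=Ro.from_euler('xyz',s['eef_rot'])
q=R.inv().apply(P[(c['depth']>.08)&(c['depth']<.25)]-s['ee_pos']);q=q[(abs(q[:,0])<.03)&(abs(q[:,1])<.07)]
print('tip tool z max',np.round(np.sort(q[:,2])[[-5,-50,-200]],4))
goto([.5743,-.0437,-.023],[180,40,-4.65])"
```

```text
[323. 207.] px 6806 h 0.0247 [593.9 -46.1] [ 64.  109.7] -4.57 [122. 126. 211.]
[129. 239.] px 9520 h 0.0546 [623.7  76.1] [47.8 23. ] -35.02 [129. 113.  41.]
[469. 261.] px 14905 h 0.0811 [ 593.  -163.6] [62.4 11.6] -5.49 [109.  87.  58.]
[224. 293.] px 2123 h 0.1082 [685.8  -8.3] [14.2 32.9] -3.98 [26. 25. 25.]
[ 21. 283.] px 1330 h 0.0335 [466.3 342. ] [51.9 50. ] 3.09 [23. 89. 85.]
[307. 286.] px 1283 h 0.0226 [399.4  -9.7] [81.6 81.4] 2.23 [128.  68.  18.]
[323. 351.] px 5198 h 0.0627 [-362.8   68. ] [716.9 890.7] -0.31 [66. 56. 47.]
[ 37. 377.] px 1812 h 0.1017 [-1027.8  1711. ] [ 298.1 2521.9] -41.03 [ 37.  65. 104.]
[615. 383.] px 1518 h 0.1095 [-1431.8 -1559.8] [ 17.6 362.3] -0.59 [147. 138. 132.]
[167. 392.] px 463 h 0.1433 [-1649.8  1160.8] [ 211.3 1113.9] -32.03 [118. 112.  92.]
[478. 392.] px 463 h 0.1413 [-799.9 -591.6] [ 16.8 128.1] 1.06 [109.  86.  57.]
tip tool z max [0.0595 0.0589 0.0572]
shift mm [  0.9  -0.9 102.1] turn deg [ 0.01 -0.24  0.06] now [ 0.6386 -0.0498  0.056 ] [-179.96   39.76   -4.57]
```

View pics/w10.png

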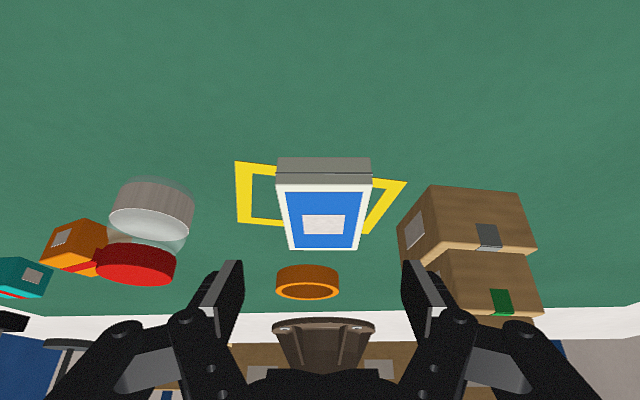

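The view from behind the box shows the flat box at (323,207), centred between the fingers and label up. Jar and column are clear on both sides. Descending along the tool axis.

Emit:
{"op": "drive_tool", "data": {
  "rows": [
    [[0.001, -0.0005, 0.01, 0, 0, 0, 0.88], [0.001, -0.0005, 0.025, 0, 0, 0, 0.88], [0.001, -0.0005, 0.042, 0, 0, 0, 0.88], [0.001, -0.0005, 0.058, 0, 0, 0, 0.88], [0.001, -0.0005, 0.072, 0, 0, 0, 0.88], [0.001, -0.0005, 0.084, 0, 0, 0, 0.88], [0.001, -0.0005, 0.092, 0, 0, 0, 0.88], [0.001, -0.0005, 0.097, 0, 0, 0, 0.88], [0.001, -0.0005, 0.1, 0, 0, 0, 0.88], [0.001, -0.0005, 0.1, 0, 0, 0, 0.88]]
  ]
}}

```text
t: 24.08
ee_pos: [0.5758, -0.0442, -0.0213]
eef_rot: [-3.141, 0.693, -0.08]
contact_force: [0.3, 0.4, -0.0]
grip_width: 0.0752
```

```bash
python3 -c "
from h import *
c=cam('scene','s11');P=deproj(c)
s=ctrl.sense();R=Ro.from_euler('xyz',s['eef_rot'])
print(s['ee_pos'],s['contact_force'],s['joints'])
a=c['color'].astype(int);m=(a.max(2)<80)&(c['depth']>0)
q=R.inv().apply(P[m]-s['ee_pos']);k=(abs(q[:,0])<.03)&(abs(q[:,1])<.08)&(abs(q[:,2])<.12);print(k.sum(),np.round(np.sort(q[k][:,2])[-12::3],4),np.round(P[m][k][:,2].min(),4))
cv2.imwrite('pics/s11c.png',cv2.resize(c['color'][130:250,200:360,::-1],None,fx=5,fy=5,interpolation=cv2.INTER_CUBIC))"
```

```text
[ 0.57611388 -0.04427568 -0.021092  ] [-0.75654106 -0.20032994 -0.05380423] [-0.16383596  0.99353219  1.32846784 -0.05327303  1.51106353  1.50928778]
114 [-0.0308 -0.028  -0.026  -0.0234] 0.0008
```

View pics/s11c.png

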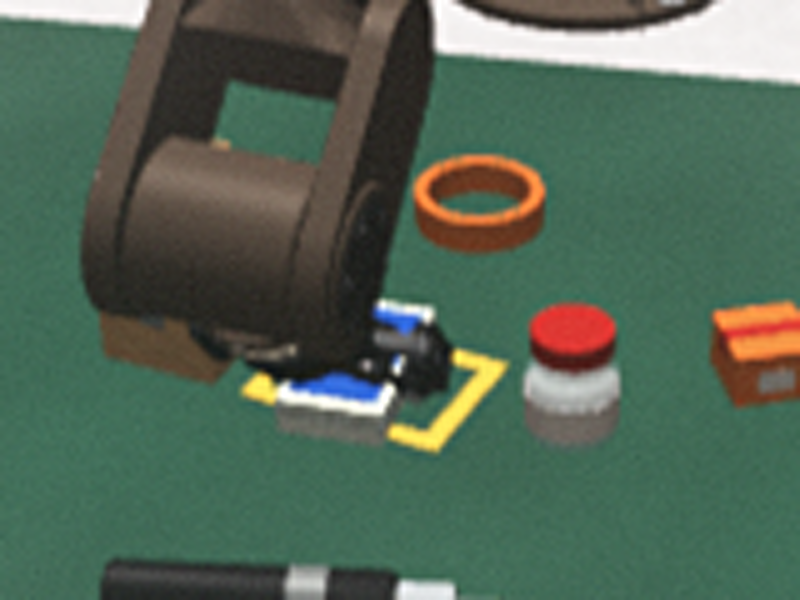

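The crop shows a finger beside the box at (415,360), just past its middle. There is no contact and the fork is clear. Closing.

Emit:
{"op": "drive_tool", "data": {
  "rows": [
    [[0, 0, 0, 0, 0, 0, 0], [0, 0, 0, 0, 0, 0, 0], [0, 0, 0, 0, 0, 0, 0], [0, 0, 0, 0, 0, 0, 0], [0, 0, 0, 0, 0, 0, 0], [0, 0, 0, 0, 0, 0, 0], [0, 0, 0, 0, 0, 0, 0], [0, 0, 0, 0, 0, 0, 0], [0, 0, 0, 0, 0, 0, 0], [0, 0, 0, 0, 0, 0, 0]]
  ],
  "newtons": 70
}}

```text
t: 24.97
ee_pos: [0.577, -0.0444, -0.0206]
eef_rot: [-3.141, 0.691, -0.08]
contact_force: [4.0, 0.3, 5.5]
grip_width: 0.0621
```

```bash
cat >> h.py <<'E'
A_,B_,L_,R0_,Z0_=np.load('kin.npy')
def fk(j):
    R=Ro.from_euler('z',j[0])*Ro.from_euler('y',j[1]+j[2])*Ro.from_euler('z',j[3])*Ro.from_euler('y',j[4])*Ro.from_euler('z',j[5]+np.pi/2)
    w=[R0_+A_*np.sin(j[1])+B_*np.sin(j[1]+j[2]),.0665,Z0_+A_*np.cos(j[1])+B_*np.cos(j[1]+j[2])]
    return Ro.from_euler('z',j[0]).apply(w)+L_*R.apply([0,0,1]),R
E
python3 -c "
from h import *
s=ctrl.sense();j=s['joints'];p,R=fk(j);print(p-s['ee_pos'])
goto([.55,-.02,.22],[180,20,-4.7])"
```

```text
[0.00156483 0.00189557 0.01055457]
shift mm [-175.6  -22.2 -167. ] turn deg [ 0.04 19.61  0.1 ] now [ 0.577  -0.0444 -0.0206] [-179.99   39.61   -4.58]
```

Emit:
{"op": "drive_tool", "data": {
  "rows": [
    [[-0.002, 0, -0.002, 0, 0, 0, 0], [-0.008, 0, -0.009, 0, 0, 0, 0], [-0.018, 0, -0.022, 0, 0, 0, 0], [-0.032, -0.002, -0.038, 0, 1, 0, 0], [-0.05, -0.005, -0.057, 0, 3, 0, 0], [-0.07, -0.008, -0.077, 0, 6, 0, 0], [-0.092, -0.011, -0.098, 0, 9, 0, 0], [-0.115, -0.014, -0.12, 0, 12, 0, 0], [-0.136, -0.017, -0.138, 0, 14, 0, 0], [-0.155, -0.02, -0.152, 0, 16, 0, 0]]
  ]
}}

```text
t: 25.8
ee_pos: [0.5554, -0.0224, 0.1983]
eef_rot: [-3.141, 0.41, -0.08]
contact_force: [0.5, 0.3, -1.6]
grip_width: 0.0623
```

```bash
python3 -c "
from h import *
s=ctrl.sense();print(np.round(s['joints'],3),s['grip_width'],s['contact_force'])
c=cam('top','t12');hsv=cv2.cvtColor(c['color'],cv2.COLOR_RGB2HSV)
y=cv2.inRange(hsv,(22,120,120),(35,255,255));ys,xs=np.nonzero(y[150:240,330:410]);q=onplane(c,np.c_[xs+330,ys+150],0);print('bay',len(q),*rect(q))
blobs(c,.012,.25,minpx=80)
cv2.imwrite('pics/t12c.png',cv2.resize(c['color'][120:270,300:500,::-1],None,fx=4,fy=4,interpolation=cv2.INTER_CUBIC))"
```

```text
[-0.146  0.577  1.453 -0.026  1.521  1.512] 0.06232302750108209 [ 0.49879177  0.30614169 -1.55470093]
bay 142 [587.1  21.5] [24.3 70.8] -0.9
[110. 102.] px 9760 h 0.1093 [840.4 648.7] [377.7 143.1] -0.26 [200. 161. 121.]
[509. 101.] px 1844 h 0.0222 [ 851.3 -416.4] [137.2 207.2] 1.62 [155.  153.5 154. ]
[544.  83.] px 149 h 0.0226 [ 900.1 -506.4] [29.4 23.3] 31.92 [125. 124. 122.]
[512.  84.] px 147 h 0.0227 [ 900.6 -417.3] [29.7 22.6] 32.48 [127. 126. 128.]
[496. 119.] px 150 h 0.0223 [ 800.6 -371.7] [19.9 31.1] -1.23 [124.  121.5 125. ]
[512. 120.] px 134 h 0.0228 [ 800.5 -417.5] [29.9 20.1] 0.92 [86.  85.  87.5]
[347. 121.] px 236 h 0.0290 [801.1  25.8] [50.5 30.6] -3.77 [130.  139.  138.5]
[263. 169.] px 391 h 0.0365 [666.8 258.1] [50.7 50. ] -10.98 [55. 54. 56.]
[328. 189.] px 353 h 0.0702 [611.8  84.1] [45.7 45.7] 43.45 [240.  83.  80.]
[176. 228.] px 940 h 0.0480 [511.4 480.8] [102.6 149.8] -1.46 [ 41.   73.  140.5]
[289. 214.] px 380 h 0.0366 [545.1 189.3] [50.  50.2] 22.96 [244. 174.  89.]
[230. 245.] px 405 h 0.0368 [465.2 343. ] [49.8 50. ] 0.91 [ 94. 207. 206.]
[630. 304.] px 679 h 0.0589 [ 305.6 -678.9] [23.9 86.3] -4.04 [86. 86. 82.]
[ 98. 350.] px 1685 h 0.0314 [199.6 680.6] [164.2  61.1] -0.18 [40. 39. 42.]
```

View pics/t12c.png

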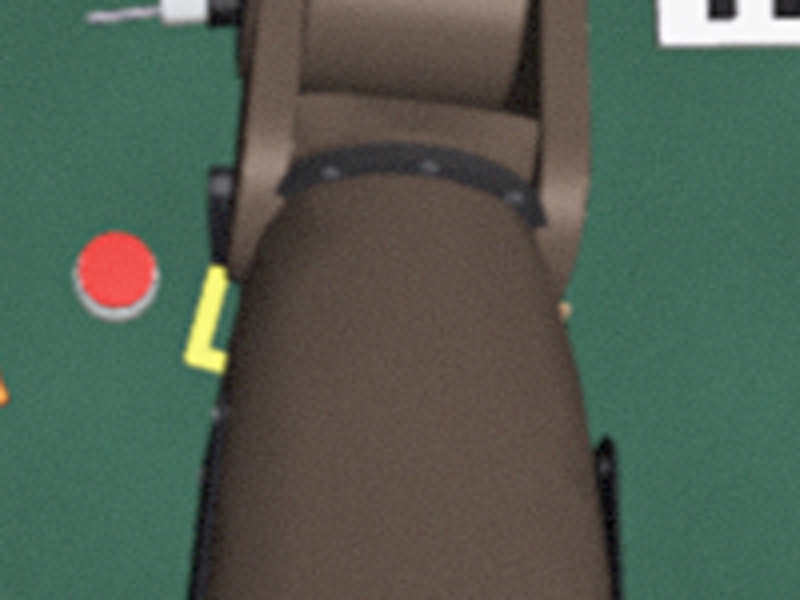

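Most of the tape frame is hidden under the arm: only its left corner shows, near (205,320). I'll keep the earlier fit (129 x 95 mm against the nominal 128 x 94) and check it against an earlier wrist picture. Now to plan the wrist flip.

```bash
cat >> h.py <<'E'
def jrows(j0,via,n):
    p0,R0=fk(j0);a=np.array(j0);via=np.array(via)
    for k in range(1,n+1):
        u=k/n; 
        p,R=fk(a+(via-a)*u)
        print(np.round(R0.inv().apply(p-p0),3).tolist(),np.round((R0.inv()*R).as_rotvec(degrees=True),1).tolist(),"z %.3f"%p[2])
E
python3 -c "
from h import *
for t in('w9','w6','top0'):
    c=load(t);hsv=cv2.cvtColor(c['color'],cv2.COLOR_RGB2HSV);y=cv2.inRange(hsv,(24,120,120),(34,255,255))
    n,l,st,ce=cv2.connectedComponentsWithStats(y);q=[]
    k=np.isin(l,[i for i in range(1,n) if st[i,4]>40]);P=deproj(c);k&=abs(P[...,2])<.01
    ys,xs=np.nonzero(k);q=onplane(c,np.c_[xs,ys],0);q=q[np.hypot(q[:,0]-.585,q[:,1]+.037)<.1];print(t,len(q),*rect(q),'v',xs.min(),xs.max(),ys.min(),ys.max())
j=ctrl.sense()['joints'];jrows(j,[-.1,.2,2.4,0,.45,1.45],15)
"
```

```text
w9 1967 [583.9 -40.7] [119.8  94.8] -16.13 v 273 362 0 117
w6 1877 [582.2 -46.7] [107.4  94.8] -16.11 v 266 367 0 118
top0 455 [585.4 -37.1] [129.2  95.1] -16.56 v 347 400 177 222
[-0.005, -0.003, 0.013] [-0.1, 1.9, -0.4] z 0.194
[-0.011, -0.006, 0.027] [-0.2, 3.8, -0.9] z 0.184
[-0.017, -0.008, 0.04] [-0.2, 5.7, -1.3] z 0.174
[-0.024, -0.011, 0.053] [-0.3, 7.5, -1.7] z 0.165
[-0.032, -0.014, 0.066] [-0.4, 9.4, -2.1] z 0.156
[-0.041, -0.016, 0.079] [-0.5, 11.3, -2.5] z 0.147
[-0.05, -0.019, 0.092] [-0.6, 13.2, -2.9] z 0.139
[-0.059, -0.021, 0.105] [-0.7, 15.1, -3.3] z 0.131
[-0.07, -0.024, 0.118] [-0.8, 17.0, -3.6] z 0.123
[-0.081, -0.026, 0.13] [-0.9, 18.9, -4.0] z 0.116
[-0.092, -0.028, 0.142] [-1.0, 20.7, -4.3] z 0.110
[-0.105, -0.03, 0.154] [-1.1, 22.6, -4.7] z 0.103
[-0.117, -0.032, 0.166] [-1.2, 24.5, -5.0] z 0.097
[-0.131, -0.034, 0.178] [-1.4, 26.4, -5.3] z 0.092
[-0.145, -0.036, 0.189] [-1.5, 28.3, -5.6] z 0.087
```

Emit:
{"op": "drive_tool", "data": {
  "rows": [
    [[-0.004, -0.002, 0.01, 0, 1.4, -0.3, 0], [-0.011, -0.006, 0.027, -0.2, 3.8, -0.9, 0], [-0.02, -0.01, 0.046, -0.3, 6.6, -1.5, 0], [-0.032, -0.014, 0.067, -0.4, 9.6, -2.1, 0], [-0.05, -0.019, 0.092, -0.6, 13.2, -2.9, 0], [-0.07, -0.024, 0.118, -0.8, 17, -3.6, 0], [-0.092, -0.028, 0.142, -1, 20.7, -4.3, 0], [-0.115, -0.032, 0.164, -1.2, 24.1, -5, 0], [-0.134, -0.035, 0.18, -1.4, 26.8, -5.4, 0], [-0.145, -0.036, 0.189, -1.5, 28.3, -5.6, 0]]
  ]
}}

```text
t: 26.68
ee_pos: [0.3463, 0.0307, 0.0802]
eef_rot: [3.133, -0.08, 0.021]
contact_force: [0.9, 0.4, -1.5]
grip_width: 0.062
```

```bash
python3 -c "
from h import *
s=ctrl.sense();j=s['joints'];print(np.round(j,3),s['grip_width'],s['contact_force'],s['ee_pos'])
k=j.copy();k[3]=np.pi;k[4]=.45;k[5]=j[5]-np.pi
jrows(j,k,20)
"
```

```text
[-1.030e-01  2.920e-01  2.377e+00  2.000e-03  3.930e-01  1.445e+00] 0.06200942497697187 [ 0.91328353  0.44145825 -1.54164446] [0.34633    0.03068419 0.08018059]
[0.002, -0.016, -0.0] [3.4, 0.5, -0.7] z 0.062
[0.007, -0.031, -0.002] [6.7, 1.6, -1.4] z 0.064
[0.014, -0.046, -0.004] [9.8, 3.2, -2.0] z 0.067
[0.023, -0.059, -0.008] [12.7, 5.3, -2.7] z 0.071
[0.034, -0.07, -0.012] [15.2, 7.8, -3.2] z 0.075
[0.046, -0.08, -0.017] [17.4, 10.8, -3.7] z 0.081
[0.06, -0.088, -0.022] [19.0, 14.0, -4.2] z 0.088
[0.074, -0.093, -0.028] [20.2, 17.5, -4.5] z 0.095
[0.09, -0.096, -0.035] [20.8, 21.2, -4.7] z 0.103
[0.105, -0.096, -0.042] [20.8, 25.0, -4.8] z 0.111
[0.121, -0.093, -0.048] [20.3, 28.7, -4.8] z 0.119
[0.136, -0.088, -0.055] [19.1, 32.4, -4.7] z 0.127
[0.15, -0.08, -0.062] [17.4, 35.9, -4.4] z 0.134
[0.162, -0.07, -0.068] [15.2, 39.0, -4.1] z 0.141
[0.174, -0.058, -0.073] [12.4, 41.8, -3.6] z 0.148
[0.183, -0.044, -0.078] [9.3, 44.2, -3.0] z 0.154
[0.19, -0.028, -0.082] [5.7, 46.0, -2.4] z 0.158
[0.195, -0.011, -0.085] [1.9, 47.3, -1.7] z 0.162
[0.197, 0.007, -0.088] [-2.0, 47.9, -0.9] z 0.165
[0.196, 0.025, -0.089] [-6.1, 47.9, -0.1] z 0.166
```

Emit:
{"op": "drive_tool", "data": {
  "rows": [
    [[0.002, -0.016, 0, 3.4, 0.5, -0.7, 0], [0.007, -0.031, -0.002, 6.7, 1.6, -1.4, 0], [0.014, -0.046, -0.004, 9.8, 3.2, -2, 0], [0.023, -0.059, -0.008, 12.7, 5.3, -2.7, 0], [0.034, -0.07, -0.012, 15.2, 7.8, -3.2, 0], [0.046, -0.08, -0.017, 17.4, 10.8, -3.7, 0], [0.06, -0.088, -0.022, 19, 14, -4.2, 0], [0.074, -0.093, -0.028, 20.2, 17.5, -4.5, 0], [0.09, -0.096, -0.035, 20.8, 21.2, -4.7, 0], [0.105, -0.096, -0.042, 20.8, 25, -4.8, 0]]
  ]
}}

```text
t: 27.52
ee_pos: [0.4511, 0.1287, 0.1309]
eef_rot: [-2.783, -0.527, 0.027]
contact_force: [0.8, 0.2, -1.4]
grip_width: 0.0621
```

```bash
python3 -c "
from h import *
s=ctrl.sense();j=s['joints'];print(np.round(j,3),s['grip_width'],s['contact_force'],s['ee_pos'])
k=np.array([-.103,.25,2.38,np.pi,.45,1.445-np.pi])
jrows(j,k,12)
"
```

```text
[-0.141  0.296  2.4    1.611  0.439 -0.205] 0.06210797106268603 [ 0.80949041  0.18963635 -1.41568812] [0.45107241 0.12867528 0.13085864]
[0.016, 0.002, -0.001] [-0.7, 3.2, -0.8] z 0.115
[0.031, 0.005, -0.003] [-1.8, 6.4, -1.6] z 0.123
[0.046, 0.01, -0.007] [-3.2, 9.4, -2.3] z 0.131
[0.06, 0.015, -0.01] [-5.0, 12.2, -3.0] z 0.140
[0.072, 0.022, -0.015] [-7.0, 14.7, -3.6] z 0.148
[0.084, 0.031, -0.02] [-9.3, 17.1, -4.2] z 0.155
[0.094, 0.04, -0.026] [-11.9, 19.1, -4.7] z 0.162
[0.102, 0.049, -0.033] [-14.6, 20.8, -5.2] z 0.169
[0.109, 0.06, -0.039] [-17.6, 22.2, -5.5] z 0.175
[0.114, 0.071, -0.047] [-20.6, 23.2, -5.8] z 0.180
[0.118, 0.082, -0.054] [-23.7, 23.8, -5.9] z 0.184
[0.119, 0.093, -0.061] [-26.9, 24.0, -6.0] z 0.188
```

The wrist is halfway round (J4 = 1.61) and tracking as planned.

Emit:
{"op": "drive_tool", "data": {
  "rows": [
    [[0.016, 0.002, -0.001, -0.7, 3.2, -0.8, 0], [0.031, 0.005, -0.003, -1.8, 6.4, -1.6, 0], [0.046, 0.01, -0.007, -3.2, 9.4, -2.3, 0], [0.06, 0.015, -0.01, -5, 12.2, -3, 0], [0.072, 0.022, -0.015, -7, 14.7, -3.6, 0], [0.084, 0.031, -0.02, -9.3, 17.1, -4.2, 0], [0.094, 0.04, -0.026, -11.9, 19.1, -4.7, 0], [0.102, 0.049, -0.033, -14.6, 20.8, -5.2, 0], [0.109, 0.06, -0.039, -17.6, 22.2, -5.5, 0], [0.114, 0.071, -0.047, -20.6, 23.2, -5.8, 0]]
  ]
}}

```text
t: 28.35
ee_pos: [0.5419, 0.0473, 0.2042]
eef_rot: [3.098, -0.939, 0.076]
contact_force: [0.0, -0.1, -2.8]
grip_width: 0.0623
```

```bash
python3 -c "
from h import *
s=ctrl.sense();j=s['joints'];print(np.round(j,3),s['grip_width'],s['contact_force'],s['ee_pos'])
c=cam('wrist','w13');R=Ro.from_euler('xyz',s['eef_rot']);P=deproj(c);hsv=cv2.cvtColor(c['color'],cv2.COLOR_RGB2HSV)
m=(c['depth']>.08)&(c['depth']<.3)
q=R.inv().apply(P.reshape(-1,3)-s['ee_pos']).reshape(P.shape)
blue=(cv2.inRange(hsv,(100,120,60),(125,255,255))>0)&m
print(blue.sum());b=q[blue];ce=b.mean(0);u,S,vt=np.linalg.svd(b-ce,full_matrices=False);print('label centre tool',ce,'normal',vt[2],'long',vt[0],'rms',S[2]/len(b)**.5)
ys,xs=np.nonzero(blue);print(xs.min(),xs.max(),ys.min(),ys.max())
goto([.56,-.03,.15],[180,-50,-16.3])
"
```

```text
[-0.079  0.263  2.408  2.96   0.472 -1.501] 0.06226394728011929 [ 0.037439   -0.12843717 -2.79668174] [0.54187299 0.04732202 0.20420882]
4449
label centre tool [-0.0046963  -0.00096864 -0.05369835] normal [-6.37891514e-01 -2.88563601e-04 -7.70126180e-01] long [-0.770118    0.00486271  0.63788292] rms 0.00018368230089671714
254 391 270 320
shift mm [-37.2  75.3  45.7] turn deg [-13.59  -4.12  12.68] now [0.5421 0.0463 0.2048] [177.25 -53.86   4.43]
```

View pics/w13.png

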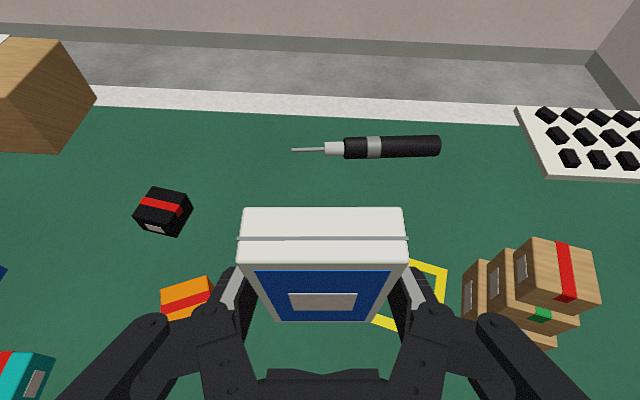

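The label faces the robot and the top end is at (322,225). The grip is symmetric, the bay corner shows at (440,270), and the column is fine at right. The box's tilt in the hand is 39.6° as planned. Now computing the placement pose.

```bash
cat > place.py <<'E'
from h import *
BAY=np.array([.5853,-.0369]);YAW=np.radians(-16.3)
bz=np.array([-.6379,0,-.7701]);bx=np.array([.7701,-.0049,-.6379])
bx/=np.linalg.norm(bx);bz-=bx*(bz@bx);bz/=np.linalg.norm(bz);by=np.cross(bz,bx)
Bt=np.c_[bx,by,bz]                      # box axes in tool
Rp=Ro.from_euler('xyz',[-179.99,39.61,-4.58],degrees=True)
ct=Rp.inv().apply(np.array([.5929,-.0456,.0125])-[.577,-.0444,-.0206])
def target(h,ct=ct):
    Bw=np.c_[[0,0,1],np.cross([-np.cos(YAW),-np.sin(YAW),0],[0,0,1]),[-np.cos(YAW),-np.sin(YAW),0]]
    R=Bw@Bt.T; p=np.r_[BAY,.055+h]-R@ct
    return p,Ro.from_matrix(R).as_euler('xyz',degrees=True)
E
python3 -c "
from place import *
c=load('w13');s=ctrl.sense();R=Ro.from_euler('xyz',s['eef_rot']);P=deproj(c)
q=R.inv().apply(P.reshape(-1,3)-s['ee_pos']);bq=((q-ct)@Bt).reshape(P.shape)
e=bq[215:230,260:385].reshape(-1,3);print('ct',ct,'end face x',np.median(e[:,0]),'y range',np.percentile(bq[225,230:415,1][abs(bq[225,230:415,0]-.055)<.006],[0,100]))
e=bq[205:262,240:405].reshape(-1,3);e=e[abs(e[:,0]-np.median(e[:,0]))<.004];print('z range',np.percentile(e[:,2],[1,99]))
lab=bq[275:285,260:380].reshape(-1,3);print('label z',np.median(lab[:,2]))
p,r=target(.06);print(p,r);goto(p,r)
print('target bottom steps');chain((p,r),(target(.003)))
"
```

```text
ct [-8.81908733e-03 -7.96873012e-05 -3.56661934e-02] end face x 0.05328810337691412 y range [-0.03013137  0.03264131]
z range [-0.01228     0.01033855]
label z 0.011376512829029985
[ 0.61706215 -0.04618945  0.09903968] [-179.55989372  -50.36306225  -16.63892951]
shift mm [-45.5  92.2 121.6] turn deg [-13.46  -3.72  12.85] now [0.5421 0.0463 0.2048] [177.25 -53.86   4.43]
target bottom steps
shift mm [-45.5  92.2 121.6] turn deg [-13.46  -3.72  12.85] now [0.5421 0.0463 0.2048] [177.25 -53.86   4.43]
shift mm [-43.9   0.3  36.4] turn deg [0. 0. 0.] now [ 0.6171 -0.0462  0.099 ] [-179.56  -50.36  -16.64]
```

```bash
sed -i 's/^def target/ct=ct+Bt@np.array([-.0015,.0006,-.0005])\ndef target/' place.py; python3 -c "
from place import *
chain(target(.11),target(.02))"
```

```text
shift mm [-4.3 94.1 90.7] turn deg [-13.46  -3.72  12.85] now [0.5421 0.0463 0.2048] [177.25 -53.86   4.43]
shift mm [-69.3   0.4  57.4] turn deg [0. 0. 0.] now [ 0.6164 -0.0466  0.1505] [-179.56  -50.36  -16.64]
```

Emit:
{"op": "drive_tool", "data": {
  "rows": [
    [[0, 0.006, 0.006, -1, -0.3, 1, 0], [-0.001, 0.018, 0.017, -2.7, -0.7, 2.6, 0], [-0.001, 0.032, 0.031, -4.5, -1.2, 4.3, 0], [-0.002, 0.046, 0.044, -6.5, -1.8, 6.2, 0], [-0.003, 0.06, 0.058, -8.6, -2.4, 8.2, 0], [-0.003, 0.073, 0.07, -10.4, -2.9, 10, 0], [-0.004, 0.083, 0.08, -11.9, -3.3, 11.4, 0], [-0.004, 0.09, 0.087, -12.9, -3.6, 12.3, 0], [-0.0043, 0.094, 0.0905, -13.4, -3.7, 12.8, 0], [-0.0043, 0.094, 0.0907, -13.5, -3.7, 12.9, 0]]
  ]
}}

```text
t: 29.23
ee_pos: [0.6165, -0.0445, 0.1479]
eef_rot: [-3.128, -0.874, -0.292]
contact_force: [-1.0, 0.4, -1.7]
grip_width: 0.0625
```

Emit:
{"op": "drive_tool", "data": {
  "rows": [
    [[-0.005, 0, 0.004, 0, 0, 0, 0], [-0.014, 0, 0.012, 0, 0, 0, 0], [-0.025, 0, 0.021, 0, 0, 0, 0], [-0.037, 0, 0.03, 0, 0, 0, 0], [-0.048, 0, 0.04, 0, 0, 0, 0], [-0.058, 0, 0.048, 0, 0, 0, 0], [-0.065, 0, 0.054, 0, 0, 0, 0], [-0.069, 0, 0.057, 0, 0, 0, 0], [-0.069, 0, 0.057, 0, 0, 0, 0], [-0.069, 0, 0.057, 0, 0, 0, 0]]
  ]
}}

```text
t: 30.07
ee_pos: [0.6152, -0.0431, 0.0581]
eef_rot: [-3.128, -0.872, -0.291]
contact_force: [-0.3, 0.1, -1.7]
grip_width: 0.0623
```

```bash
python3 -c "
from place import *
s=ctrl.sense();print(np.round(s['joints'],3),s['contact_force'],s['grip_width'])
goto(*target(.001))
c=cam('wrist','w14');cam('top','t14')
R=Ro.from_euler('xyz',s['eef_rot']);P=deproj(c);hsv=cv2.cvtColor(c['color'],cv2.COLOR_RGB2HSV)
blue=(cv2.inRange(hsv,(100,120,60),(125,255,255))>0)&(c['depth']>.08)&(c['depth']<.3)
b=P[blue];u,S,vt=np.linalg.svd(b-b.mean(0),full_matrices=False);print('label normal world',vt[2],'yaw',np.degrees(np.arctan2(vt[2][1],vt[2][0])),'long',vt[0])
m=(P[...,2]>.1)&(P[...,2]<.17)&(c['depth']<.3)
n,l,st,ce=cv2.connectedComponentsWithStats(m.astype(np.uint8))
y=cv2.inRange(hsv,(24,120,120),(34,255,255))>0;y&=abs(P[...,2])<.01
q=P[y];print('yellow',len(q));
if len(q)>300:print(rect(q))
cv2.imwrite('pics/v14.png',np.vstack([c['color'][::1,::1][150:400],load('t14')['color'][140:260,260:580].repeat(2,0).repeat(2,1)])[...,::-1])
"
```

```text
[-0.122  0.663  2.296  3.324  0.693 -1.603] [-0.30420093  0.05661754 -1.70555053] 0.06232823086275254
shift mm [-11.3   3.2  12.3] turn deg [-0.3   0.38 -0.02] now [ 0.6152 -0.0431  0.0581] [-179.24  -49.98  -16.66]
label normal world [-0.9607919   0.27719501  0.00646884] yaw 163.90678875054468 long [ 0.00529816 -0.00497211  0.9999736 ]
yellow 1833
(array([567.3, -45.3]), array([ 76.4, 138.9]), 5.29)
```

View pics/v14.png

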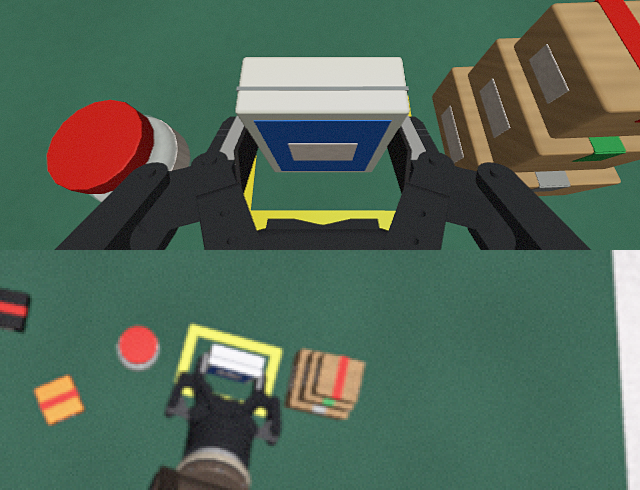

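In the top view (lower half) the box hangs in the frame, square to it, label toward the robot, with three frame sides visible. In the wrist view (upper half), jar and column are clear. Comparing box and bay within the same top picture.

```bash
python3 -c "
from place import *
c=load('t14');P=deproj(c);hsv=cv2.cvtColor(c['color'],cv2.COLOR_RGB2HSV)
y=cv2.inRange(hsv,(22,110,110),(36,255,255));y[:, :330]=0;y[:,420:]=0;ys,xs=np.nonzero(y)
k=abs(P[ys,xs,2])<.02;ys,xs=ys[k],xs[k];print('bay',len(xs),*rect(onplane(c,np.c_[xs,ys],0)))
m=(P[...,2]>.115)&(P[...,2]<.145)&(hsv[...,1]<60)&(hsv[...,2]>150);m[:,:340]=0;m[:,410:]=0
n,l,st,ce=cv2.connectedComponentsWithStats(m.astype(np.uint8));i=1+st[1:,4].argmax();q=P[l==i];print('top',len(q),np.median(q[:,2]),*rect(q),q.mean(0))
w=load('w14');s=ctrl.sense();P=deproj(w);hsv=cv2.cvtColor(w['color'],cv2.COLOR_RGB2HSV)
e=P[208:262,240:405].reshape(-1,3);z=np.median(e[:,2]);e=e[abs(e[:,2]-z)<.003];print('wrist top face',z,*rect(e))
"
```

```text
bay 466 [585.2 -37.5] [130.3  95.3] -16.11
top 276 0.1276162557801993 [584.4 -33.3] [63.5 24.3] -16.06 [ 0.58396412 -0.03318182  0.12747084]
wrist top face 0.12814209283126116 [584.5 -33.7] [63.9 23.2] -16.26
```

Emit:
{"op": "drive_tool", "data": {
  "rows": [
    [[0.0005, 0.0015, 0.0005, 0, 0, 0, 0], [0.001, 0.003, 0.0015, 0, 0.2, 0, 0], [0.001, 0.0033, 0.0015, -0.1, 0.3, 0, 0], [-0.001, 0.0033, 0.003, -0.2, 0.3, 0, 0], [-0.004, 0.0033, 0.0055, -0.2, 0.3, 0, 0], [-0.007, 0.0033, 0.008, -0.2, 0.3, 0, 0], [-0.0085, 0.0033, 0.0095, -0.2, 0.3, 0, 0], [-0.0095, 0.0033, 0.0105, -0.2, 0.3, 0, 0], [-0.0103, 0.0033, 0.0111, -0.2, 0.3, 0, 0], [-0.0103, 0.0033, 0.0111, -0.2, 0.3, 0, 0]]
  ]
}}

```text
t: 31.0
ee_pos: [0.6161, -0.0469, 0.0426]
eef_rot: [-3.132, -0.877, -0.291]
contact_force: [-0.0, 0.3, -1.8]
grip_width: 0.0622
```

```bash
cat > chk.py <<'E'
from place import *
import sys
s=ctrl.sense();print(s['contact_force'],s['ee_pos'],s['grip_width'])
w=cam('wrist',sys.argv[1]);P=deproj(w);hsv=cv2.cvtColor(w['color'],cv2.COLOR_RGB2HSV)
e=P[208:262,240:405].reshape(-1,3);z=np.median(e[:,2]);e=e[abs(e[:,2]-z)<.003];print('top face',z,*rect(e))
blue=(cv2.inRange(hsv,(100,120,60),(125,255,255))>0)&(w['depth']>.08)&(w['depth']<.3)
b=P[blue];u,S,vt=np.linalg.svd(b-b.mean(0),full_matrices=False);print('label normal',vt[2])
E
python3 chk.py w15
```

```text
[-0.00203966  0.33600549 -1.83243757] [ 0.61614065 -0.0468637   0.04261696] 0.06223125484265351
top face 0.11244009237490972 [585.3 -36.9] [63.8 23.4] -16.6
label normal [-0.95986301  0.28046458  0.00161622]
```

Emit:
{"op": "drive_tool", "data": {
  "rows": [
    [[-0.0003, 0, 0.0003, 0, 0, 0, 0], [-0.0006, 0, 0.0005, 0, 0, 0, 0], [-0.0009, 0, 0.0008, 0, 0, 0, 0], [-0.0012, 0, 0.001, 0, 0, 0, 0], [-0.0015, 0, 0.0013, 0, 0, 0, 0], [-0.0018, 0, 0.0015, 0, 0, 0, 0], [-0.0018, 0, 0.0015, 0, 0, 0, 0], [-0.0018, 0, 0.0015, 0, 0, 0, 0], [-0.0018, 0, 0.0015, 0, 0, 0, 0], [-0.0018, 0, 0.0015, 0, 0, 0, 0]]
  ]
}}

```text
t: 31.88
ee_pos: [0.6162, -0.0469, 0.0407]
eef_rot: [-3.132, -0.878, -0.291]
contact_force: [0.7, 0.2, -1.0]
grip_width: 0.0624
```

```bash
python3 chk.py w16
```

```text
[ 0.74448067  0.17490497 -1.02292512] [ 0.61623723 -0.04690606  0.04066675] 0.062366968752379834
top face 0.11046997609939402 [585.3 -37.1] [64.  23.5] -16.14
label normal [-0.95988931  0.28037678  0.0011763 ]
```

Emit:
{"op": "drive_tool", "data": {
  "rows": [
    [[-0.0003, 0, 0.0002, 0, 0, 0, 0], [-0.0006, 0, 0.0005, 0, 0, 0, 0], [-0.0006, 0, 0.0005, 0, 0, 0, 0], [-0.0006, 0, 0.0005, 0, 0, 0, 0.76], [-0.0006, 0, 0.0005, 0, 0, 0, 0.78], [-0.0006, 0, 0.0005, 0, 0, 0, 0.82], [-0.0006, 0, 0.0005, 0, 0, 0, 0.88], [-0.0006, 0, 0.0005, 0, 0, 0, 0.94], [-0.0006, 0, 0.0005, 0, 0, 0, 1], [-0.0006, 0, 0.0005, 0, 0, 0, 1]]
  ],
  "newtons": 20
}}

```text
t: 32.77
ee_pos: [0.6162, -0.0469, 0.0398]
eef_rot: [-3.132, -0.878, -0.291]
contact_force: [-0.5, 0.5, -0.3]
grip_width: 0.0852
```

```bash
python3 chk.py w17
```

```text
[-0.49098211  0.54888365 -0.34744367] [ 0.61623961 -0.04692141  0.03984853] 0.08516441283469273
top face 0.11020811878921476 [585.2 -36.6] [63.8 23.4] -16.69
label normal [-9.59948350e-01  2.80176855e-01  3.09565813e-04]
```

It stands upright: top at 0.110, centre (585.2,-36.6), yaw -16.7 to -16.1. Backing straight off along the tool axis.

Emit:
{"op": "drive_tool", "data": {
  "rows": [
    [[0, 0, -0.003, 0, 0, 0, 1], [0, 0, -0.01, 0, 0, 0, 1], [0, 0, -0.02, 0, 0, 0, 1], [0, 0, -0.031, 0, 0, 0, 1], [0, 0, -0.043, 0, 0, 0, 1], [0, 0, -0.055, 0, 0, 0, 1], [0, 0, -0.067, 0, 0, 0, 1], [0, 0, -0.078, 0, 0, 0, 1], [0, 0, -0.086, 0, 0, 0, 1], [0, 0, -0.09, 0, 0, 0, 1]]
  ]
}}

```text
t: 33.65
ee_pos: [0.5489, -0.0275, 0.0984]
eef_rot: [-3.132, -0.878, -0.291]
contact_force: [-0.2, 0.1, 0.6]
grip_width: 0.0853
```

```bash
python3 -c "
from place import *
s=ctrl.sense();print(s['contact_force'],s['ee_pos'],np.round(s['joints'],3))
for n,t in(('top','t18'),('wrist','w18')):
    c=cam(n,t);blobs(c,.022,.155,.004,minpx=150)
c=load('t18');P=deproj(c);hsv=cv2.cvtColor(c['color'],cv2.COLOR_RGB2HSV)
for a,b in((.104,.116),(.127,.135),(.09,.098),(.047,.054)):
    m=(P[...,2]>a)&(P[...,2]<b);m[:,:345]=0;m[:,450:]=0;m[:170]=0;m[226:]=0
    m=cv2.morphologyEx(m.astype(np.uint8),cv2.MORPH_OPEN,np.ones((2,2)))>0;print(a,m.sum(),*rect(P[m]))
cv2.imwrite('pics/t18c.png',cv2.resize(c['color'][150:290,250:500,::-1],None,fx=3,fy=3,interpolation=cv2.INTER_CUBIC))
" | cut -c1-150
```

```text
[-0.18016561  0.14127626  0.62850057] [ 0.54885843 -0.02750241  0.09838863] [-0.095  0.545  2.438  3.356  0.722 -1.607]
[109. 102.] px 9557 h 0.1095 [839.8 649.5] [143.3 378.2] 0.08 [198. 159. 119.]
[375. 117.] px 697 h 0.0324 [804.  -37.6] [ 28.5 179. ] 6.69 [56. 61. 60.]
[263. 169.] px 373 h 0.0368 [666.9 258. ] [50.6 49.7] -10.89 [54. 53. 55.]
[328. 188.] px 350 h 0.0701 [611.7  84.2] [45.5 45.8] -44.97 [238.5  82.   79. ]
[376. 197.] px 373 h 0.1098 [584.5 -36. ] [63.8 24.6] -16.5 [234. 234. 239.]
[422. 206.] px 1001 h 0.1285 [ 563.2 -156.9] [50.9 51.1] -13.64 [189. 141. 105.]
[175. 227.] px 744 h 0.0490 [511.4 480.8] [102.8 150.3] -1.76 [ 46.   85.5 161. ]
[289. 214.] px 372 h 0.0365 [545.  189.3] [50.1 50.6] 22.73 [242. 171.  88.]
[229. 245.] px 387 h 0.0369 [465.1 343.7] [49.6 48.2] 0.61 [ 93. 210. 208.]
[631. 305.] px 583 h 0.0627 [ 305.5 -677.1] [18.7 78.2] -5.47 [84. 85. 81.]
[ 97. 351.] px 1587 h 0.0316 [199.9 679.9] [161.1  61. ] -0.41 [39. 38. 41.]
[523.   7.] px 178 h 0.0242 [ 850.  -418.6] [30.  20.2] 16.97 [36. 35. 36.]
[496.  12.] px 182 h 0.0243 [ 850.  -373.9] [31.
[... 494 characters left out ...]
2755 h 0.0325 [804.6 -39.1] [ 27.  175.7] 6.46 [52. 51. 52.]
[484. 197.] px 20248 h 0.1297 [ 525.9 -124.3] [ 65.9 164.3] -42.16 [107.  84.  56.]
[322. 201.] px 7743 h 0.1097 [584.3 -36.5] [64.8 25.1] -16.24 [121. 118. 108.]
[168. 230.] px 5248 h 0.0700 [612.1  83.9] [48.4 47.3] 30.6 [207.  41.  35.]
[  5. 220.] px 402 h 0.0301 [672.4 230.7] [ 3.2 28.4] -10.81 [17. 15. 14.]
[213. 296.] px 1887 h 0.1493 [511.5  35.7] [14.7 31.2] -15.07 [27. 26. 27.]
[ 33. 354.] px 4645 h 0.0366 [546.8 184.5] [50.4 44.1] 21.73 [227. 142.  23.]
0.104 258 [582.4 -47.1] [80.5 31.1] -5.39
0.127 383 [540.4 -64.4] [ 62.  334.2] 11.59
0.09 124 [540.3 -50.2] [ 76.9 304.1] 9.82
0.047 132 [542.7 -47.2] [ 89.5 297. ] 8.48
```

View pics/t18c.png

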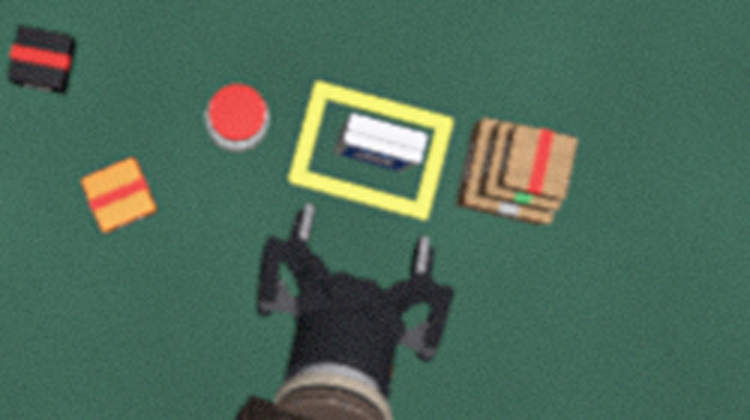

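The final top view shows the box at crop (382,140), square in the middle of the frame with its label toward the robot. The three-carton column is square at (540,165). The gripper is clear, with its tips at (305,210) and (425,240), and the jar, driver, bin and look-alikes have not moved. Handing in.

```bash
python3 -c "
from workcell import ctrl
print(ctrl.hand_in())"
```

```text
the job is handed in; nothing more can be done
None
```

The kit is made up and handed in, with the robot clock at about 34 s of the 72 s allowed. `hand_in` reports no verdict.

I put the green-taped carton on the grey-taped one where it stood, then the cardboard carton with red tape on top. I gripped the flat box at a tilt, swung it upright with a wrist flip, and stood it on end in the tape frame, label toward the robot.

**Last checks**
- **Column:** the cartons' centres are within about 1 mm of each other and about 0.4° of square. Tops measured 0.050, 0.094 and 0.131 m, and the base has not moved.
- **Flat box:** it stands about 1 mm from the frame's centre, within about 0.5° of square and upright (top at 0.110 m).
- **Left alone:** the jar, driver, bin and the black, orange and turquoise look-alikes measured where they started, to within about 1 mm. I did not re-measure the tape roll at the end, but the arm never went near it.
- **Contact:** the robot touches nothing, and the contact forces I read stayed at about 7 N or below.

**What disagreed or failed**
- **Fingertip position:** the tips sit about 41–52 mm behind the reported tool point, not at it as the text says. Because of this my first two grasps of the green carton closed on air above it, without moving it. I corrected for this afterwards.
- **Tape frame angle:** readings varied from -16.1° to -16.6°, so I used -16.3°.

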